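# Demagnetise the tool cases

## Robot

A 7-joint arm with a two-finger parallel gripper is mounted at the origin on the work surface. World frame = base frame: x ahead of the robot, y to its left, z up, the work surface at z = 0. Lengths are in m, angles in rad, forces in N, time in s.
With the tool pointing down it reaches from about 0.35 to 0.9 m from the base axis. Payload 8.1 kg.
Tool frame: the origin (TCP) lies at the very end of the fingers, on their centre line; the grasp point (between the pads) lies 19 mm behind it (grasp_offset is the distance from the TCP to the grasp point, in m); z points along the fingers, y is the line along which they close (so a half turn about z gives the same grasp; the last joint's range is limited). The gripper opens to 92 mm and grips with 3 to 60 N. Pads are 19 mm wide; open, the fingers measure 130 mm over their backs; the gripper's body (75 mm by 190 mm) begins 47 mm behind the grasp point.
Start: joints at [-1.415, 0.434, 0.025, 1.573, -0.012, 1.134, -0.075], TCP at [0.16, 0.604, 0.227] pointing down, gripper open.
Joint ranges: [-2.62, 2.62], [-0.44, 2.09], [-1.27, 1.32], [0.08, 2.57], [-1.32, 4.46], [0.12, 2], [-2.74, 2.74]. Speed limits (rad/s): [2.22, 2.22, 3.01, 3.01, 3.14, 3.14, 3.14].

## Interface

Orientations are given as a rotation vector (axis times angle).
In Python, from cell import observe, get_image, camera_params, sign_off, silhouettes, grasp_offset gives the robot as it stands. The module is installed in compiled form; this text tells all that it offers.
- The arm moves only by the tool jog_arm, never from a script. Its argument "motion" is a list that holds one entry, the list of rows, each a list of 7 numbers: the shift along the tool's x, y, z in m, then the turn, a rotation vector about the tool's x, y, z in rad, then the closure, from -1 (fully open) to 1 (shut), so that 0 is half open. In form: [[[dx, dy, dz, wx, wy, wz, hand], ...]]. A call has 1 to 10 rows; each row is the pose to reach, as a shift and turn from the pose commanded when the call began, along the tool's axes at that moment; what a row does not reach only later rows make up. A row lasts 1/12 s, in which the tool goes at most 41.7 mm and 7.16 degrees, less where a joint would pass 70% of its speed; a pose out of reach is approached as far as the arm can. A call with a gripper value outside its range is refused whole. The fingers move at their own pace and stop on an object; "force" is the grip in N (left out, the last holds). Time passes only in rows, so rows that repeat a pose let the fingers close. It gives the time, the measured TCP pose, the force, the opening and the grip force at its end, in the units of the state.
- observe(): the state, without advancing time (a new reading comes with each control period).
- get_image(name): name is "scene" or "top"; returns the picture (420x560x3 uint8, red, green, blue); there is no depth.
- camera_params(name): a dict with "vertical_fov" (degrees; the focal length in pixels is half the picture's height over the tangent of half this angle, whatever the lens; pixels are square), "cx", "cy" (the principal point, pixels), "T" (4x4, takes a point from camera to world coordinates). Camera axes: x right, y down, z forward; pixel columns grow to the right and rows downward; lengths in m; the calibration is good to about 2 mm. A picture is of the moment at which its call begins. camera_params takes no time and is no camera call.
- sign_off(): hands the job in; it is judged then, once.
Trained networks look in the newest picture that a camera, given by its name, has taken for a name from the list of things; names that differ only in an ending like _2 or _b are one class to them, and where a whole thing is asked for, a point or a joint stands for the part that bears it (a point fixed in the world has none). Each returns a list of dicts, best first, with "p" (0 to 1); they miss things now and then, are a little off and sometimes report something else, mostly with a low value. They report only what shows in the picture. A call takes as long as a camera call. They do not tell look-alikes from the thing itself.
- silhouettes(query, camera): "mask" (420x560 bool, what is visible of it) and "pixel" ([column, row] in pixels, amid what is visible of it).
The state is a dict: "clock": time; "joints": joint angles; "dq": joint speeds; "joint_efforts": joint torques, N m; "position": TCP position; "ee_rot": TCP orientation; "force": force on the tool from outside, world axes, zero at the start; "ft_torque": the same for the moment, N m; "width": opening from 0.0 (shut) to 1.0 (fully open); "gripper_force": force on a finger pad.
Only numpy, scipy, OpenCV 4.12 (cv2) and the standard library are available. Lean on these libraries where they do the work, as an engineer would, in place of code of your own. Each camera call takes 0.05 s, during which the arm holds its last target. There are 200 camera calls.

## Task

Demagnetise the closed grey tool cases: stack all of them flat in one square column on the carrier's deck, lengthwise along the rail, where the carrier stands at the start, and push it by its handle post to the middle detent in front of the coil; with all cases aboard turn the key on the control box clockwise all the way to start and let go so that it springs back to run. Then push the loaded carrier on to the far end of the rail, leave it there, and restack all the cases in one square column on the small black rubber pad, centred and lengthwise on it. Never turn the key unless the carrier is in the middle detent, and leave the other things on the bench alone.

Things in the scene. Friction and masses are not known exactly. Their poses are not given: they have to be found in the camera images.
- case1: closed grey plastic tool case, 100 x 64 x 24 mm, about 0.22 kg; origin at the centre of its underside, x along its 100 mm length, z up out of its lid. Three or four such cases (all alike) lie about the bench between robot and rail, lid up (a case that has been turned over onto its lid may stay so); None from the start = not there this time
- case2: closed grey plastic tool case, 100 x 64 x 24 mm, about 0.22 kg; origin at the centre of its underside, x along its 100 mm length, z up out of its lid. Three or four such cases (all alike) lie about the bench between robot and rail, lid up (a case that has been turned over onto its lid may stay so); None from the start = not there this time
- case3: closed grey plastic tool case, 100 x 64 x 24 mm, about 0.22 kg; origin at the centre of its underside, x along its 100 mm length, z up out of its lid. Three or four such cases (all alike) lie about the bench between robot and rail, lid up (a case that has been turned over onto its lid may stay so); None from the start = not there this time
- case4: closed grey plastic tool case, 100 x 64 x 24 mm, about 0.22 kg; origin at the centre of its underside, x along its 100 mm length, z up out of its lid. Three or four such cases (all alike) lie about the bench between robot and rail, lid up (a case that has been turned over onto its lid may stay so); None from the start = not there this time
- rail: fixed steel rail, 530 mm long along its own y, base plate 85 mm wide; origin on the table under the middle station. On its +x side, face 118 mm from the rail's centre line, stands the coil: a grey box 90 mm tall with a copper winding facing the middle station
- carrier (a joint): travel of the carrier along the rail's +y, m: 0 = load station (end stop, where it starts), 0.14 = middle (coil) detent, 0.28 = far station (end stop). Sliding friction about 1 N; a spring detent holds it within about 4 mm of each station and takes about 5 N to push in or out of; released within about 10 mm of a station it slips in by itself
- deck (a point): centre of the top face of the carrier's flat aluminium deck (80 mm across the rail x 116 mm along it), 28 mm above the table; its axes are those of the rail (y along the rail, z up)
- handle (a point): grip point on the carrier's black upright handle post (18 mm across the rail x 22 mm along it), 108 mm from the deck's centre at the -y end of the carrier; the post runs from 28 to 112 mm above the table, this point is at 95 mm
- pad_top (a point): centre of the top face of the finished pad: fixed flat black rubber pad 116 (x) x 80 (y) x 4 mm at the left of the bench, this point 4 mm above the table; x along its length
- keybox: fixed grey control box 100 (x) x 90 (y) x 55 mm tall with the key upright in its top; origin at the centre of its underside, on the key's axis
- key (a joint): angle of the key, rad: 0 = run (rest, where it starts), grows clockwise seen from above to 1.1 = start (hard stop); above 0.95 counts as start. A spring always drives it back to 0, with about 0.04 N m at run and 0.16 N m at start
- key_grip (a point): centre of the key's black bow, an upright plate 10 mm thick, 44 mm wide and 34 mm tall (69 to 103 mm above the table), standing on the key's vertical axis, 88 mm above the table; axes turn with the key: x through its thickness, y along its width
- flux_jar: small jar, 48 mm across, 45 mm tall, bystander, origin under its centre
- driver: screwdriver 160 mm long lying on the bench, bystander
- brush: brush 150 mm long lying on the bench, bystander
- spool: solder spool 52 mm across, 32 mm tall, bystander, origin under its centre
- solvent: upright bottle 56 mm across, 130 mm tall, bystander, origin under its centre
Things that resemble listed ones, but are neither listed nor needed, are in the scene too. What is shaped like the case3 but orange or turquoise is not meant.

How it is judged:
By the outcome, as a careful person would: the job done as asked, in the order asked, and still so for the second after the job is handed in, with the robot touching nothing.
Of case1, case2, case3, case4 only 3 to 4 are there at a start; the rules pass over those that are not, and their reading is None.
At some moment in a run one of case1, case2, case3, case4 may be knocked a few centimetres aside while the robot is not near it.
Once in a run the grip may slacken for a moment while it holds something.
It also fails if it takes over 210 s, if anything falls off the work surface, if the arm or the gripper's body presses on something with over 40 N, if the wrist force passes 120 N, or if a joint passes its speed limit or range.

## Working session

There is one attempt and no reset: what is moved stays moved. The work goes in short steps, Python scripts to look and compute and a tool call to move; the robot and the scene stay as the last step left them, time stands still between calls to the robot, and variables do not carry over. Pictures are saved under pics/ and viewed, at most 14 in all, crops included, and the job is handed in when it is done.

Besides the shell and the picture viewer there is one more tool, called after "Request:" as name(argument=value, ...) on one line, values as JSON. jog_arm: Moves the arm, as the interface text tells. Its arguments: {"type":"object","properties":{"motion":{"type":"array"},"force":{"type":"number"}},"required":["motion"]}

```bash
mkdir -p pics; ls
python3 - <<'E'
from cell import *
import cv2,numpy as np
for n in("scene","top"):
    im=get_image(n);cv2.imwrite(f"pics/{n}0.png",im[:,:,::-1]);p=camera_params(n);print(n,p["vertical_fov"],p["cx"],p["cy"],np.round(p["T"],3).tolist())
s=observe();print(s);print(grasp_offset)
E
```

```text
pics
scene 51.24503379871371 281.5027922297607 217.66067726339523 [[0.887, 0.289, -0.361, 0.978], [0.462, -0.563, 0.685, -0.842], [-0.005, -0.774, -0.633, 0.872], [0.0, 0.0, 0.0, 1.0]]
top 42.839184420997476 271.64824442241184 212.62587976323562 [[-0.001, -0.98, 0.197, 0.223], [-1.0, -0.001, -0.011, 0.026], [0.011, -0.197, -0.98, 1.707], [0.0, 0.0, 0.0, 1.0]]
{'clock': 0.1, 'joints': array([-1.41462323,  0.43517941,  0.02499315,  1.57398312, -0.01157899,
        1.13401947, -0.07508062]), 'dq': array([ 0.00016276, -0.00102967,  0.00328356, -0.00244794, -0.00019119,
        0.00038202,  0.00015505]), 'joint_efforts': array([ 2.60604436e-03, -6.69119167e+01,  9.87868309e-01, -3.15149546e+01,
       -6.04677689e-02,  3.73784651e-02,  8.94040204e-05]), 'position': array([0.15988661, 0.60373246, 0.22601637]), 'ee_rot': array([-4.05434277e-01, -3.11529256e+00,  2.26909376e-03]), 'force': array([-0.11009259, -0.14098037, -0.35786803]), 'ft_torque': array([-0.01927949, -0.04889889, -0.00376597]), 'gripper_force': 0.0, 'width': 1.0012777393822483}
0.0188
```

View pics/scene0.png

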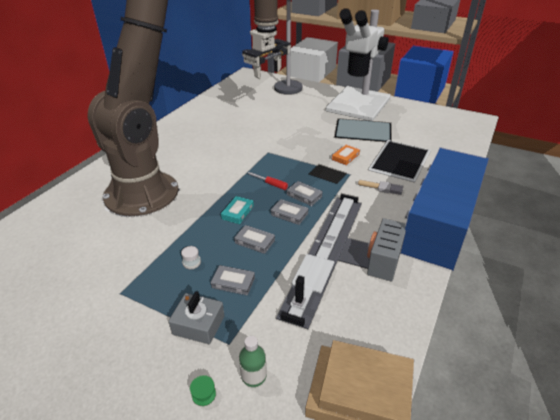

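View pics/top0.png

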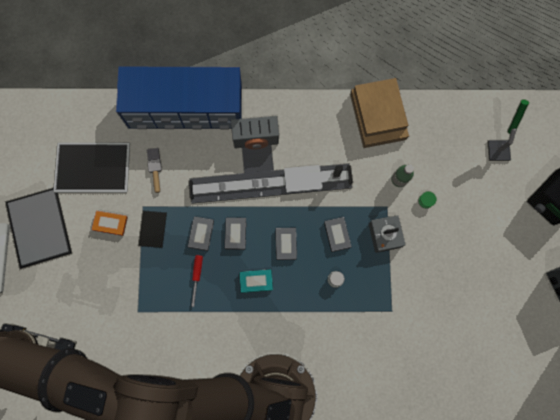

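```bash
cat > h.py <<'E'
from cell import *
import cv2,numpy as np
from scipy.optimize import minimize
from scipy.spatial.transform import Rotation as R
P={n:camera_params(n) for n in("scene","top")}
def proj(n,X):
    p=P[n];T=np.array(p["T"]);c=(np.asarray(X)-T[:3,3])@T[:3,:3];f=210/np.tan(np.radians(p["vertical_fov"]/2))
    return c[:,:2]/c[:,2:]*f+[p["cx"],p["cy"]]
def unproj(n,px,z):
    p=P[n];T=np.array(p["T"]);f=210/np.tan(np.radians(p["vertical_fov"]/2))
    d=T[:3,:3]@np.array([(px[0]-p["cx"])/f,(px[1]-p["cy"])/f,1]);return T[:3,3]+d*(z-T[2,3])/d[2]
def box(x,y,a,L,W,z0,z1):
    c,s=np.cos(a),np.sin(a)
    return np.array([[x+c*u*L/2-s*v*W/2,y+s*u*L/2+c*v*W/2,z] for u in(-1,1) for v in(-1,1) for z in(z0,z1)])
def render(n,X,S=4):
    h=cv2.convexHull((proj(n,X)*16*S+8*S*1.0).astype(np.int32))
    m=np.zeros((420*S,560*S),np.uint8);cv2.fillConvexPoly(m,h,1,shift=4);return m
def fit(masks,x,y,a,L,W,z0,z1):
    """masks: dict cam->bool mask; returns x,y,yaw,iou"""
    B={n:cv2.resize(m.astype(np.uint8),None,fx=4,fy=4,interpolation=cv2.INTER_NEAREST) for n,m in masks.items()}
    def cost(q):
        s=0
        for n,b in B.items():
            r=render(n,box(*q,L,W,z0,z1));s+=(r&b).sum()/max((r|b).sum(),1)
        return -s/len(B)
    best=None
    for a0 in (a if np.iterable(a) else [a]):
        r=minimize(cost,[x,y,a0],method="Nelder-Mead",options=dict(initial_simplex=np.array([x,y,a0])+np.array([[0,0,0],[.01,0,0],[0,.01,0],[0,0,.2]]),xatol=2e-4,fatol=1e-4))
        if best is None or r.fun<best.fun:best=r
    return [*np.round(best.x,4),round(-best.fun,3)]
def st():
    s=observe();return round(s["clock"],2),np.round(s["position"],4),np.round(R.from_rotvec(s["ee_rot"]).as_matrix(),3).tolist(),round(s["width"],3)
E
python3 - <<'E'
from h import *
import pickle
D={}
for q in("case1","carrier","handle","pad_top","keybox","key","rail"):
    for n in P:
        get_image(n) if q=="case1" else 0
        D[q,n]=r=silhouettes(q,n)
        print(q,n,[(round(float(d["p"]),2),np.round(d["pixel"]).tolist(),int(d["mask"].sum()),np.round(unproj(n,d["pixel"],.02)[:2],3).tolist()) for d in r if d["p"]>.2])
pickle.dump(D,open("D.pkl","wb"))
E
```

```text
case1 scene [(0.97, [235.0, 209.0], 561, [0.344, 0.05]), (0.85, [347.0, 150.0], 377, [0.527, 0.551]), (0.77, [233.0, 278.0], 945, [0.495, -0.202]), (0.68, [302.0, 193.0], 516, [0.491, 0.225]), (0.66, [287.0, 210.0], 561, [0.492, 0.121]), (0.58, [258.0, 241.0], 728, [0.482, -0.045])]
case1 top [(0.91, [340.0, 236.0], 663, [0.488, -0.212]), (0.72, [109.0, 223.0], 636, [0.529, 0.527]), (0.64, [238.0, 231.0], 648, [0.502, 0.115]), (0.62, [200.0, 233.0], 674, [0.497, 0.235]), (0.57, [255.0, 279.0], 654, [0.349, 0.06]), (0.56, [286.0, 244.0], 648, [0.46, -0.036]), (0.28, [310.0, 176.0], 1073, [0.685, -0.118])]
carrier scene [(0.89, [309.0, 278.0], 1346, [0.672, -0.11]), (0.62, [204.0, 392.0], 684, [0.612, -0.498]), (0.3, [257.0, 239.0], 732, [0.474, -0.038])]
carrier top [(0.61, [307.0, 179.0], 1075, [0.673, -0.106])]
handle scene [(0.72, [309.0, 277.0], 1327, [0.671, -0.107])]
handle top [(0.63, [309.0, 178.0], 1113, [0.679, -0.115])]
pad_top scene [(0.73, [325.0, 174.0], 432, [0.517, 0.363]), (0.6, [192.0, 258.0], 255, [0.354, -0.189]), (0.22, [309.0, 278.0], 1351, [0.673, -0.111])]
pad_top top [(0.82, [152.0, 230.0], 869, [0.507, 0.39])]
keybox scene [(0.9, [196.0, 320.0], 2014, [0.489, -0.357]), (0.43, [257.0, 241.0], 705, [0.479, -0.047])]
keybox top [(0.71, [389.0, 233.0], 1016, [0.495, -0.367])]
key scene [(0.61, [196.0, 300.0], 164, [0.453, -0.308])]
key top [(0.7, [427.0, 199.0], 219, [0.608, -0.497]), (0.46, [393.0, 232.0], 54, [0.499, -0.381])]
rail scene [(0.93, [335.0, 254.0], 6557, [0.699, 0.006])]
rail top [(0.64, [262.0, 176.0], 6316, [0.683, 0.04]), (0.42, [310.0, 178.0], 1130, [0.677, -0.118])]
```

Run:
```python
from h import *
import pickle
D=pickle.load(open("D.pkl","rb"))
def near(q,n,px): return min(D[q,n],key=lambda d:np.hypot(*(np.array(d["pixel"])-px)))["mask"]
for nm,ps,pt,x,y in [("A",(233,278),(340,236),.49,-.205),("B",(258,241),(286,244),.47,-.04),("C",(287,210),(238,231),.495,.118),("D",(302,193),(200,233),.493,.23)]:
    M={"scene":near("case1","scene",ps),"top":near("case1","top",pt)}
    print(nm,fit(M,x,y,[-.3,0.05,.3],.1,.064,0,.024),fit({"top":M["top"]},x,y,[-.3,.05,.3],.1,.064,0,.024)[:3],fit({"scene":M["scene"]},x,y,[-.3,.05,.3],.1,.064,0,.024)[:3])
M={"scene":near("pad_top","scene",(325,174)),"top":near("pad_top","top",(152,230))}
print("pad",fit(M,.51,.38,[-.2,.05,.2],.116,.08,0,.004),fit({"top":M["top"]},.51,.38,[-.2,.05,.2],.116,.08,0,.004))
M={"scene":near("keybox","scene",(196,320)),"top":near("keybox","top",(389,233))}
print("box",fit(M,.49,-.36,[-.2,.05,.2],.1,.09,0,.055),fit({"top":M["top"]},.49,-.36,[-.2,.05,.2],.1,.09,0,.055))
# crops with mask outlines
for n,(c0,r0,c1,r1) in {"top":(180,140,420,300),"scene":(140,150,380,350)}.items():
    im=get_image(n)[r0:r1,c0:c1,::-1]
    im=cv2.resize(np.ascontiguousarray(im),None,fx=3,fy=3,interpolation=cv2.INTER_CUBIC);cv2.imwrite(f"pics/c_{n}.png",im)
```

```text
A [np.float64(0.4934), np.float64(-0.2005), np.float64(0.2193), np.float64(0.943)] [np.float64(0.4946), np.float64(-0.201), np.float64(0.2098)] [np.float64(0.4918), np.float64(-0.1993), np.float64(0.2258)]
B [np.float64(0.4634), np.float64(-0.0347), np.float64(0.0021), np.float64(0.941)] [np.float64(0.4641), np.float64(-0.0363), np.float64(0.0044)] [np.float64(0.4621), np.float64(-0.0325), np.float64(0.0218)]
C [np.float64(0.4954), np.float64(0.1262), np.float64(0.0117), np.float64(0.912)] [np.float64(0.4965), np.float64(0.1261), np.float64(0.0111)] [np.float64(0.4925), np.float64(0.1298), np.float64(-0.0209)]
D [np.float64(0.4956), np.float64(0.2373), np.float64(-0.1671), np.float64(0.915)] [np.float64(0.4964), np.float64(0.2365), np.float64(-0.1291)] [np.float64(0.4932), np.float64(0.2398), np.float64(-0.1867)]
pad [np.float64(0.5125), np.float64(0.3963), np.float64(-0.0785), np.float64(0.92)] [np.float64(0.5138), np.float64(0.3949), np.float64(-0.0875), np.float64(0.945)]
box [np.float64(0.4931), np.float64(-0.3542), np.float64(0.1884), np.float64(0.926)] [np.float64(0.4936), np.float64(-0.3556), np.float64(0.2061), np.float64(0.936)]
```

View pics/c_top.png

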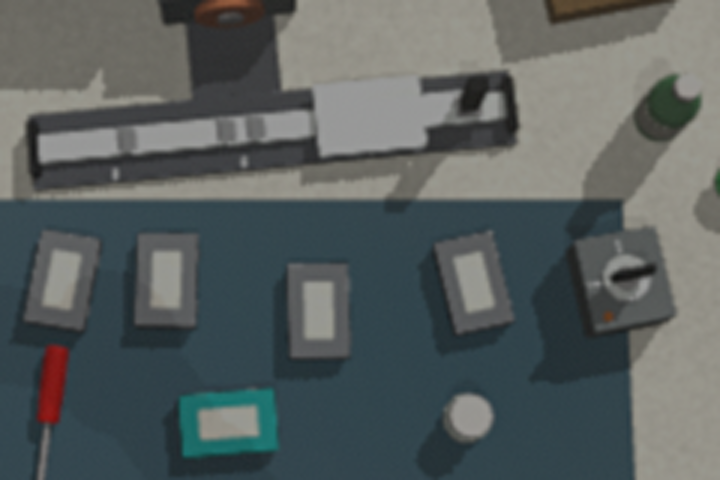

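View pics/c_scene.png

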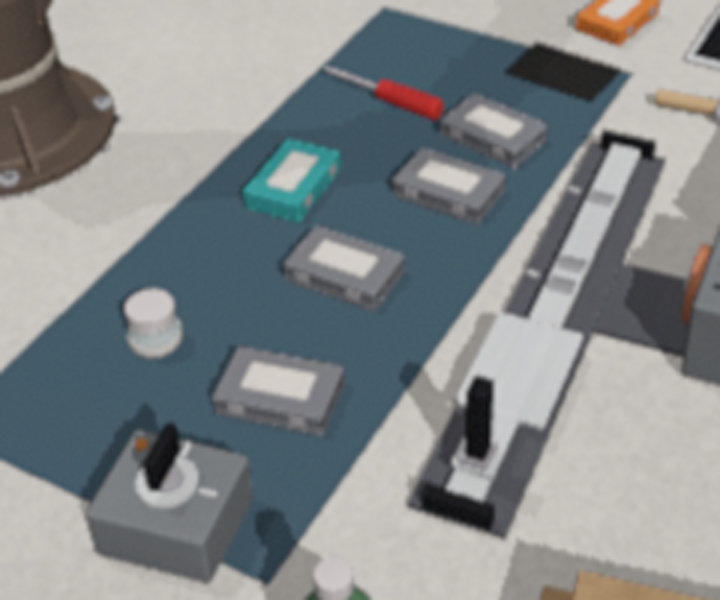

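```bash
cat >> h.py <<'E'
def pick(n,px): return (np.asarray(px,float)+.5)/3-.5+({"top":(180,140),"scene":(140,150)}[n])
E
python3 - <<'E'
from h import *
import pickle
from scipy.optimize import least_squares
D=pickle.load(open("D.pkl","rb"))
T=pick("top",[(313,86),(420,79),(426,150),(320,157)]);S=pick("scene",[(502,316),(585,337),(542,425),(462,405)])
for n,c in(("top",T),("scene",S)): print(n,[np.round(unproj(n,p,.028)[:2],4).tolist() for p in c],np.mean([unproj(n,p,.028)[:2] for p in c],0))
# post top/bottom
print("post top/bottom", unproj("top",pick("top",(480,80)),.112),unproj("scene",pick("scene",(482,384)),.112),unproj("scene",pick("scene",(479,455)),.028),unproj("top",pick("top",(467,107)),.028))
# refine deck: bright threshold on top
for n,box_ in(("top",(281,163,326,197)),("scene",(290,250,340,300))):
    im=get_image(n).astype(int);g=im.min(2);r0,r1,c0,c1=box_[1],box_[3],box_[0],box_[2]
    m=(g[r0:r1,c0:c1]>(140)).astype(np.uint8);k,l,s,ce=cv2.connectedComponentsWithStats(m);i=1+s[1:,4].argmax();print(n,s[i],ce[i]+[c0,r0],int(np.percentile(g[r0:r1,c0:c1],90)))
# rail yaw from rail masks: base plate 85x530
for n,px in(("top",(262,176)),("scene",(335,254))):
    m=min(D["rail",n],key=lambda d:np.hypot(*(np.array(d["pixel"])-px)))["mask"]
    cv2.imwrite(f"pics/rail_{n}.png",m*255)
rl=np.array([unproj("top",pick("top",p),.0)[:2] for p in((37,190),(300,164),(515,143))]);d=rl[0]-rl[2];print("yaw from edge",np.arctan2(-d[0],d[1]))
# key bow ends (z .103)
print("bow",[unproj("top",pick("top",p),.103)[:2] for p in((610,275),(656,267))],[unproj("scene",pick("scene",p),.103)[:2] for p in((151,465),(176,427))])
E
```

```text
top [[0.7079, -0.0321], [0.7161, -0.1485], [0.6367, -0.1534], [0.6287, -0.0392]] [ 0.67235205 -0.09328902]
scene [[0.6345, -0.0408], [0.7126, -0.0312], [0.7198, -0.1445], [0.65, -0.1552]] [ 0.6792266  -0.09288134]
post top/bottom [ 0.69045252 -0.2017214   0.112     ] [ 0.68688516 -0.19677127  0.112     ] [ 0.68669603 -0.197846    0.028     ] [ 0.68466932 -0.19883409  0.028     ]
top [  3   2  42  26 865] [303.86589595 177.67283237] 152
scene [   0    0   44   50 1335] [311.47265918 269.88089888] 201
yaw from edge 0.10202696023578027
bow [array([ 0.48804314, -0.32968382]), array([ 0.49630539, -0.37685303])] [array([ 0.49950025, -0.37555152]), array([ 0.49412784, -0.33665886])][ WARN:0@1.114] global loadsave.cpp:1063 imwrite_ Unsupported depth image for selected encoder is fallbacked to CV_8U.
```

```bash
cat >> h.py <<'E'
DECK=(.675,-.092);RY=.10
def pose():
    s=observe();M=R.from_rotvec(s["ee_rot"]).as_matrix();return [*s["position"],np.arctan2(-M[0,1],M[1,1])]
def plan(*calls,cur=None):
    """each call: list of waypoints (x,y,z,yaw) ; prints rel. rows in the tool frame at the call's start"""
    c=np.array(cur if cur is not None else pose(),float);print("t",round(observe()["clock"],1),"cur",np.round(c,4),"tilt",np.round(R.from_rotvec(observe()["ee_rot"]).as_matrix()[2],4))
    for k in calls:
        for w in k:
            d=np.array(w)-c;x,y=d[:2];a=c[3];print([round(float(v),4) for v in(-np.cos(a)*x-np.sin(a)*y,-np.sin(a)*x+np.cos(a)*y,-d[2])],"wz",round(float(-d[3]),3),end=" ; ")
        c=np.array(k[-1],float);print()
def cases(z0=0,zmin=.3,nm="case1"):
    """fit every case1 candidate seen in top"""
    get_image("top");out=[]
    for d in silhouettes(nm,"top"):
        if d["p"]<.25 or d["mask"].sum()>900: continue
        x,y=unproj("top",d["pixel"],z0+.02)[:2]
        out.append(fit({"top":d["mask"]},x,y,[-.2,.2],.1,.064,z0,z0+.024))
    for o in out: print("case",*o)
    return out
E
python3 - <<'E'
from h import *
import pickle
D=pickle.load(open("D.pkl","rb"))
for n,px in(("top",(262,176)),):
    m=max(D["rail",n],key=lambda d:d["mask"].sum())["mask"]
    cs=np.arange(200,345);lo=[np.where(m[:,c])[0].max()+.5 for c in cs]
    for _ in range(3):
        k=np.polyfit(cs,lo,1);r=lo-np.polyval(k,cs);ok=abs(r)<1;cs,lo=cs[ok],np.array(lo)[ok]
    a,b=unproj(n,(200,np.polyval(k,200)),0),unproj(n,(345,np.polyval(k,345)),0);d=a-b;print(len(cs),"yaw",np.arctan2(-d[0],d[1]),"centre dist of deck",np.cross((np.array([*DECK,0])-a)[:2],d[:2])/np.hypot(*d[:2]))
    ys,xs=np.where(m);print(xs.min(),xs.max())
plan([(.4955,.2373,.08,-.15)],[(.4955,.2373,.005,-.15)],[(.4955,.2373,.10,-.15),(.675,-.092,.10,RY-np.pi/2)],[(.675,-.092,.033,RY-np.pi/2)])
E
```

```text
131 yaw 0.10040590907507771 centre dist of deck 0.04138992448156718
188 352
t 1.1 cur [ 0.16    0.6042  0.2268 -0.2588] tilt [-0.e+00  1.e-04 -1.e+00]
[-0.4183, -0.2688, 0.1468] wz -0.109 ; 
[0.0, 0.0, 0.075] wz -0.0 ; 
[0.0, 0.0, -0.095] wz -0.0 ; [-0.2267, -0.2988, -0.095] wz 1.321 ; 
[0.0, 0.0, 0.067] wz -0.0 ; <stdin>:9: DeprecationWarning: Arrays of 2-dimensional vectors are deprecated. Use arrays of 3-dimensional vectors instead. (deprecated in NumPy 2.0)
```

Request:
jog_arm(motion=[[[-0.418, -0.269, 0.0, 0, 0, -0.109, -1], [-0.418, -0.269, 0.0, 0, 0, -0.109, -1], [-0.418, -0.269, 0.0, 0, 0, -0.109, -1], [-0.418, -0.269, 0.0, 0, 0, -0.109, -1], [-0.418, -0.269, 0.0, 0, 0, -0.109, -1], [-0.418, -0.269, 0.0, 0, 0, -0.109, -1], [-0.418, -0.269, 0.1, 0, 0, -0.109, -1], [-0.418, -0.269, 0.14, 0, 0, -0.109, -1], [-0.418, -0.269, 0.147, 0, 0, -0.109, -1], [-0.418, -0.269, 0.147, 0, 0, -0.109, -1]]], force=30)

```text
clock: 1.93
position: [0.4273, 0.3115, 0.1447]
ee_rot: [0.235, 3.132, 0.002]
force: [-0.1, 0.3, -0.5]
width: 0.999
gripper_force: 0.0
```

Request:
jog_arm(motion=[[[0, 0, 0, 0, 0, 0, -1], [0, 0, 0, 0, 0, 0, -1]]])

```text
clock: 2.1
position: [0.427, 0.3101, 0.1439]
ee_rot: [-0.243, -3.131, 0.004]
force: [-0.3, 0.5, 0.4]
width: 0.999
gripper_force: 0.0
```

Run:
```python
from h import *
plan([(.4955,.2373,.07,-.15),(.4955,.2373,.005,-.15)])
```

```text
t 2.1 cur [ 0.427   0.3101  0.1439 -0.1547] tilt [ 0.001  -0.0025 -1.    ]
[-0.0788, -0.0614, 0.0739] wz -0.005 ; [-0.0788, -0.0614, 0.1389] wz -0.005 ;
```

Request:
jog_arm(motion=[[[-0.079, -0.061, 0.06, 0, 0, -0.005, -1], [-0.079, -0.061, 0.074, 0, 0, -0.005, -1], [-0.079, -0.061, 0.074, 0, 0, -0.005, -1], [-0.079, -0.061, 0.1, 0, 0, -0.005, -1], [-0.079, -0.061, 0.125, 0, 0, -0.005, -1], [-0.079, -0.061, 0.139, 0, 0, -0.005, -1], [-0.079, -0.061, 0.139, 0, 0, -0.005, -1], [-0.079, -0.061, 0.139, 0, 0, -0.005, 1], [-0.079, -0.061, 0.139, 0, 0, -0.005, 1], [-0.079, -0.061, 0.139, 0, 0, -0.005, 1]]], force=35)

```text
clock: 2.93
position: [0.4959, 0.2419, 0.0075]
ee_rot: [0.226, 3.131, 0.003]
force: [-0.7, 0.0, 0.0]
width: 0.833
gripper_force: 0.0
```

Request:
jog_arm(motion=[[[0, 0, 0, 0, 0, 0, 1], [0, 0, 0, 0, 0, 0, 1]]])

```text
clock: 3.1
position: [0.4957, 0.2401, 0.0071]
ee_rot: [0.228, 3.132, -0.0]
force: [-1.1, -3.8, 10.7]
width: 0.692
gripper_force: 35.0
```

Run:
```python
from h import *
q=RY-np.pi/2
plan([(.4955,.2373,.09,-.15),(.675,-.092,.10,q)],[(.675,-.092,.035,q),(.675,-.092,.033,q)])
```

```text
t 3.1 cur [ 0.4957  0.2401  0.0071 -0.1454] tilt [-0.0012  0.     -1.    ]
[-0.0002, -0.0028, -0.0829] wz 0.005 ; [-0.2256, -0.3026, -0.0929] wz 1.325 ; 
[0.0, 0.0, 0.065] wz -0.0 ; [0.0, 0.0, 0.067] wz -0.0 ;
```

Request:
jog_arm(motion=[[[0, 0, -0.04, 0, 0, 0, 1], [0, -0.003, -0.08, 0, 0, 0, 1], [-0.02, -0.03, -0.09, 0, 0, 0.1, 1], [-0.045, -0.06, -0.093, 0, 0, 0.22, 1], [-0.07, -0.09, -0.093, 0, 0, 0.34, 1], [-0.09, -0.12, -0.093, 0, 0, 0.46, 1], [-0.11, -0.15, -0.093, 0, 0, 0.58, 1], [-0.13, -0.18, -0.093, 0, 0, 0.7, 1], [-0.15, -0.21, -0.093, 0, 0, 0.82, 1], [-0.17, -0.24, -0.093, 0, 0, 0.94, 1]]])

```text
clock: 3.93
position: [0.6291, -0.0224, 0.0992]
ee_rot: [-1.629, -2.686, -0.001]
force: [-0.0, 0.4, -2.6]
width: 0.694
gripper_force: 34.9
```

Request:
jog_arm(motion=[[[0, 0, 0, 0, 0, 0, 1], [0, 0, 0, 0, 0, 0, 1]]])

```text
clock: 4.1
position: [0.6291, -0.0242, 0.099]
ee_rot: [1.627, 2.686, -0.001]
force: [-0.6, 0.3, -4.2]
width: 0.692
gripper_force: 34.9
```

Run:
```python
from h import *
q=RY-np.pi/2
plan([(.675,-.092,.09,q),(.675,-.092,.036,q)])
```

```text
t 4.1 cur [ 0.6291 -0.0242  0.099  -1.0891] tilt [-1.3e-03 -2.0e-04 -1.0e+00]
[-0.0813, 0.0093, 0.009] wz 0.382 ; [-0.0813, 0.0093, 0.063] wz 0.382 ;
```

Request:
jog_arm(motion=[[[-0.04, 0.005, 0.0, 0, 0, 0.12, 1], [-0.08, 0.009, 0.0, 0, 0, 0.25, 1], [-0.081, 0.009, 0.009, 0, 0, 0.382, 1], [-0.081, 0.009, 0.009, 0, 0, 0.382, 1], [-0.081, 0.009, 0.03, 0, 0, 0.382, 1], [-0.081, 0.009, 0.045, 0, 0, 0.382, 1], [-0.081, 0.009, 0.055, 0, 0, 0.382, 1], [-0.081, 0.009, 0.06, 0, 0, 0.382, 1], [-0.081, 0.009, 0.06, 0, 0, 0.382, 1]]])

```text
clock: 4.85
position: [0.6736, -0.0872, 0.0379]
ee_rot: [-2.098, -2.335, 0.001]
force: [-0.1, 1.1, -3.0]
width: 0.697
gripper_force: 34.9
```

Run:
```python
from h import *
q=RY-np.pi/2
plan([(.675,-.092,.036,q)])
for n,(c0,r0,c1,r1) in {"top":(260,130,400,235),"scene":(240,200,380,305)}.items():
    im=get_image(n)[r0:r1,c0:c1,::-1];cv2.imwrite(f"pics/a_{n}.png",cv2.resize(np.ascontiguousarray(im),None,fx=4,fy=4,interpolation=cv2.INTER_CUBIC))
a=np.hstack([cv2.imread("pics/a_top.png"),cv2.imread("pics/a_scene.png")]);cv2.imwrite("pics/a.png",cv2.resize(a,(800,300)))
```

```text
t 4.8 cur [ 0.6736 -0.0872  0.0379 -1.4642] tilt [ 0.0014 -0.002  -1.    ]
[-0.0049, 0.0009, 0.0019] wz 0.007 ;
```

View pics/a.png

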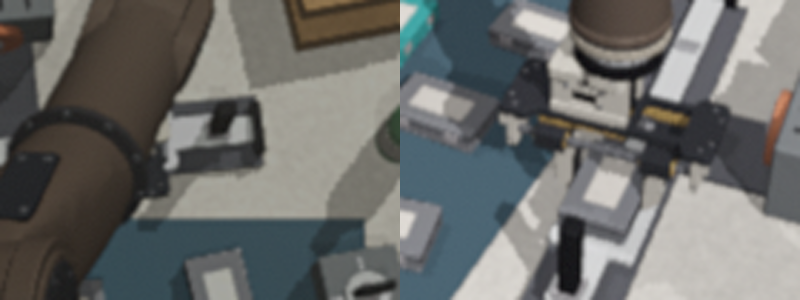

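Request:
jog_arm(motion=[[[-0.005, 0.001, 0.002, 0, 0, 0.007, 1], [-0.005, 0.001, 0.003, 0, 0, 0.007, 1], [-0.005, 0.001, 0.003, 0, 0, 0.007, 1], [-0.005, 0.001, 0.003, 0, 0, 0.007, 1]]])

```text
clock: 5.28
position: [0.6761, -0.0939, 0.0363]
ee_rot: [2.111, 2.326, 0.0]
force: [-0.3, 0.1, -2.6]
width: 0.696
gripper_force: 34.9
```

Run:
```python
from h import *
q=RY-np.pi/2
plan([(.675,-.092,.035,q)]);print(observe()["force"])
plan([(.675,-.092,.1,q),(.5,.126,.10,0)],cur=(.675,-.092,.035,q))
```

```text
t 5.3 cur [ 0.6761 -0.0939  0.0363 -1.4741] tilt [-0.e+00  4.e-04 -1.e+00]
[0.002, -0.0009, 0.0013] wz -0.003 ; 
[-0.32024259  0.11591376 -2.5625419 ]
t 5.3 cur [ 0.675  -0.092   0.035  -1.4708] tilt [-0.e+00  4.e-04 -1.e+00]
[0.0, 0.0, -0.065] wz -0.0 ; [0.2344, -0.1524, -0.065] wz -1.471 ;
```

Request:
jog_arm(motion=[[[0.002, -0.001, 0.001, 0, 0, -0.003, 1], [0.002, -0.001, 0.0015, 0, 0, -0.003, 1], [0.002, -0.001, 0.0015, 0, 0, -0.003, -0.3], [0.002, -0.001, 0.0015, 0, 0, -0.003, -1], [0.002, -0.001, 0.0015, 0, 0, -0.003, -1], [0.002, -0.001, -0.02, 0, 0, -0.003, -1], [0.002, -0.001, -0.05, 0, 0, -0.003, -1]]])

```text
clock: 5.87
position: [0.6729, -0.0911, 0.0837]
ee_rot: [-2.105, -2.327, 0.005]
force: [0.7, 0.0, 0.2]
width: 0.935
gripper_force: 0.0
```

Request:
jog_arm(motion=[[[0, 0, -0.03, 0, 0, -0.12, -1], [0.04, -0.02, -0.05, 0, 0, -0.24, -1], [0.07, -0.04, -0.05, 0, 0, -0.36, -1], [0.1, -0.06, -0.05, 0, 0, -0.48, -1], [0.13, -0.08, -0.05, 0, 0, -0.6, -1], [0.16, -0.1, -0.05, 0, 0, -0.72, -1], [0.19, -0.12, -0.05, 0, 0, -0.84, -1], [0.22, -0.14, -0.05, 0, 0, -0.96, -1], [0.234, -0.152, -0.05, 0, 0, -1.08, -1], [0.234, -0.152, -0.05, 0, 0, -1.2, -1]]])

```text
clock: 6.7
position: [0.497, 0.1303, 0.136]
ee_rot: [-0.405, -3.114, -0.003]
force: [0.8, 0.1, 0.1]
width: 1.001
gripper_force: 0.0
```

Run:
```python
from h import *
cases()
for s in("scene",):
    get_image(s)
    for d in silhouettes("case1",s):
        print(d["p"],d["pixel"],unproj(s,d["pixel"],.03)[:2])
plan([(.4955,.1265,.08,.01),(.4955,.1265,.006,.01)])
for n,(c0,r0,c1,r1) in {"top":(180,150,380,300),"scene":(240,200,380,305)}.items():
    im=get_image(n)[r0:r1,c0:c1,::-1];cv2.imwrite(f"pics/b_{n}.png",cv2.resize(np.ascontiguousarray(im),(400,300),interpolation=cv2.INTER_CUBIC))
a=np.hstack([cv2.imread("pics/b_top.png"),cv2.imread("pics/b_scene.png")]);cv2.imwrite("pics/b.png",a)
```

```text
case 0.5311 0.5289 1.3984 0.955
case 0.4637 -0.0348 0.0402 0.94
case 0.3683 0.0186 -0.0025 0.198
case 0.4948 -0.2011 0.2132 0.95
0.92 [234.1, 210.1] [0.34983303 0.03505175]
0.82 [256.7, 239.5] [ 0.48044385 -0.05079486]
0.67 [288.1, 211.7] [0.50273089 0.10436993]
0.62 [234.2, 279.2] [ 0.5053044  -0.21042067]
0.56 [311.6, 267.5] [ 0.66634921 -0.08031486]
0.3 [193.6, 299.0] [ 0.45122296 -0.312647  ]
t 6.9 cur [ 0.5009  0.1254  0.1362 -0.2761] tilt [-8.e-04  4.e-04 -1.e+00]
[0.0055, -0.0004, 0.0562] wz -0.286 ; [0.0055, -0.0004, 0.1302] wz -0.286 ;
```

View pics/b.png

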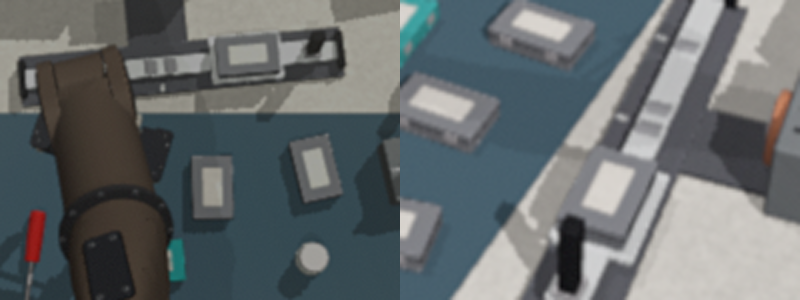

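Request:
jog_arm(motion=[[[0.005, 0, 0.03, 0, 0, -0.12, -1], [0.005, 0, 0.056, 0, 0, -0.24, -1], [0.005, 0, 0.07, 0, 0, -0.286, -1], [0.005, 0, 0.09, 0, 0, -0.286, -1], [0.005, 0, 0.12, 0, 0, -0.286, -1], [0.005, 0, 0.129, 0, 0, -0.286, -1], [0.005, 0, 0.129, 0, 0, -0.286, 1], [0.005, 0, 0.129, 0, 0, -0.286, 1], [0.005, 0, 0.129, 0, 0, -0.286, 1], [0.005, 0, 0.129, 0, 0, -0.286, 1]]])

```text
clock: 7.83
position: [0.4965, 0.1275, 0.0083]
ee_rot: [-0.023, 3.139, 0.001]
force: [-0.7, -0.1, 0.3]
width: 0.762
gripper_force: 0.0
```

Run:
```python
from h import *
M={}
for n in P:
    get_image(n)
    c=[d for d in silhouettes("case1",n) if np.hypot(*(unproj(n,d["pixel"],.045)[:2]-DECK))<.03]
    print(n,[(d["p"],d["mask"].sum()) for d in c])
    if c: M[n]=min(c,key=lambda d:abs(d["mask"].sum()-800))["mask"]; print(fit({n:M[n]},*DECK,RY+np.pi/2,.1,.064,.028,.052))
q=RY-np.pi/2
print(observe()["width"],observe()["gripper_force"])
plan([(.4955,.1265,.12,.01),(.675,-.092,.12,q)])
```

```text
scene [(0.56, np.int64(754))]
[np.float64(0.6718), np.float64(-0.0896), np.float64(1.6767), np.float64(0.838)]
top [(0.9, np.int64(676))]
[np.float64(0.6755), np.float64(-0.0921), np.float64(1.642), np.float64(0.955)]
0.6993699895360969 34.85437631607056
t 8.0 cur [0.4964 0.1272 0.0082 0.0146] tilt [-2.2e-03  5.0e-04 -1.0e+00]
[0.0009, -0.0007, -0.1118] wz 0.005 ; [-0.1754, -0.2218, -0.1118] wz 1.485 ;
```

Request:
jog_arm(motion=[[[0, 0, -0.04, 0, 0, 0.05, 1], [0, 0, -0.08, 0, 0, 0.16, 1], [-0.02, -0.025, -0.11, 0, 0, 0.28, 1], [-0.045, -0.055, -0.112, 0, 0, 0.4, 1], [-0.07, -0.09, -0.112, 0, 0, 0.52, 1], [-0.09, -0.12, -0.112, 0, 0, 0.64, 1], [-0.11, -0.15, -0.112, 0, 0, 0.76, 1], [-0.135, -0.18, -0.112, 0, 0, 0.88, 1], [-0.16, -0.205, -0.112, 0, 0, 1.0, 1], [-0.175, -0.222, -0.112, 0, 0, 1.12, 1]]])

```text
clock: 8.87
position: [0.6755, -0.0955, 0.1196]
ee_rot: [1.658, 2.666, -0.0]
force: [0.6, -0.3, -2.7]
width: 0.695
gripper_force: 34.8
```

Request:
jog_arm(motion=[[[0, 0, 0, 0, 0, 0.12, 1], [0, 0, 0, 0, 0, 0.24, 1], [0, 0, 0, 0, 0, 0.365, 1], [0, 0, 0, 0, 0, 0.365, 1]]])

```text
clock: 9.2
position: [0.6736, -0.0915, 0.1189]
ee_rot: [-2.113, -2.324, -0.0]
force: [0.1, 0.0, -2.5]
width: 0.696
gripper_force: 34.8
```

Run:
```python
from h import *
q=RY-np.pi/2
print(observe()["width"],observe()["gripper_force"])
plan([(.675,-.092,.062,q)])
```

```text
0.6964930622459999 34.832671880722046
t 9.2 cur [ 0.6736 -0.0915  0.1189 -1.4755] tilt [ 5.e-04 -4.e-04 -1.e+00]
[-0.0006, 0.0014, 0.0569] wz -0.005 ;
```

Request:
jog_arm(motion=[[[-0.001, 0.001, 0.03, 0, 0, -0.005, 1], [-0.001, 0.001, 0.045, 0, 0, -0.005, 1], [-0.001, 0.001, 0.053, 0, 0, -0.005, 1], [-0.001, 0.001, 0.056, 0, 0, -0.005, 1], [-0.001, 0.001, 0.057, 0, 0, -0.005, 1], [-0.001, 0.001, 0.0575, 0, 0, -0.005, 1], [-0.001, 0.001, 0.058, 0, 0, -0.005, 1]]])

```text
clock: 9.78
position: [0.6756, -0.0932, 0.0621]
ee_rot: [2.099, 2.336, 0.002]
force: [0.5, -0.1, -2.2]
width: 0.69
gripper_force: 34.8
```

Run:
```python
from h import *
q=RY-np.pi/2
print(observe()["force"])
plan([(.675,-.092,.061,q)])
plan([(.675,-.092,.13,q),(.464,-.035,.13,0.02)],cur=(.675,-.092,.111,q))
```

```text
[ 0.47687654 -0.10383405 -2.20711892]
t 9.8 cur [ 0.6756 -0.0932  0.0621 -1.4642] tilt [-3.0e-04  1.8e-03 -1.0e+00]
[0.0012, -0.0005, 0.0011] wz 0.007 ; 
t 9.8 cur [ 0.675  -0.092   0.111  -1.4708] tilt [-3.0e-04  1.8e-03 -1.0e+00]
[0.0, 0.0, -0.019] wz -0.0 ; [0.0778, -0.2043, -0.019] wz -1.491 ;
```

Request:
jog_arm(motion=[[[0.001, 0, 0.001, 0, 0, 0, 1], [0.001, 0, 0.0015, 0, 0, 0, 1], [0.001, 0, 0.0015, 0, 0, 0, -0.3], [0.001, 0, 0.0015, 0, 0, 0, -1], [0.001, 0, 0.0015, 0, 0, 0, -1], [0.001, 0, -0.02, 0, 0, 0, -1], [0.001, 0, -0.05, 0, 0, 0, -1]]])

```text
clock: 10.37
position: [0.6727, -0.0915, 0.1087]
ee_rot: [-2.098, -2.333, 0.005]
force: [0.4, 0.7, -0.6]
width: 0.934
gripper_force: 0.0
```

Request:
jog_arm(motion=[[[0, 0, -0.03, 0, 0, -0.12, -1], [0.01, -0.03, -0.03, 0, 0, -0.24, -1], [0.02, -0.06, -0.03, 0, 0, -0.36, -1], [0.03, -0.09, -0.03, 0, 0, -0.48, -1], [0.04, -0.12, -0.03, 0, 0, -0.6, -1], [0.05, -0.15, -0.03, 0, 0, -0.72, -1], [0.06, -0.18, -0.03, 0, 0, -0.84, -1], [0.07, -0.195, -0.03, 0, 0, -0.96, -1], [0.078, -0.204, -0.03, 0, 0, -1.08, -1], [0.078, -0.204, -0.03, 0, 0, -1.2, -1]]])

```text
clock: 11.2
position: [0.4612, -0.0347, 0.1411]
ee_rot: [-0.404, -3.114, -0.001]
force: [-0.2, -0.1, 0.3]
width: 1.003
gripper_force: 0.0
```

```bash
cat >> h.py <<'E'
def stack(n_,c=DECK,a=RY+np.pi/2,base=.028):
    """fit the whole column (n_ cases) and list loose cases from both cameras"""
    for n in P:
        get_image(n)
        for d in silhouettes("case1",n):
            if d["p"]<.25 or d["mask"].sum()>2500: continue
            w=unproj(n,d["pixel"],base+.024*n_-.012)[:2]
            if np.hypot(*(w-c))<.05: print(n,"column",fit({n:d["mask"]},*c,a,.1,.064,base,base+.024*n_),int(d["mask"].sum()))
            else:
                w=unproj(n,d["pixel"],.02)[:2]; print(n,"loose",fit({n:d["mask"]},*w,[-.2,.2],.1,.064,0,.024))
E
python3 - <<'E'
from h import *
stack(2)
plan([(.464,-.035,.08,.02),(.464,-.035,.007,.02)])
E
```

```text
scene loose [np.float64(0.3428), np.float64(0.0627), np.float64(1.6571), np.float64(0.722)]
scene loose [np.float64(0.5277), np.float64(0.5322), np.float64(1.4316), np.float64(0.893)]
scene loose [np.float64(0.4912), np.float64(-0.199), np.float64(0.2427), np.float64(0.916)]
scene loose [np.float64(0.4607), np.float64(-0.033), np.float64(-0.009), np.float64(0.933)]
scene column [np.float64(0.6662), np.float64(-0.0708), np.float64(1.6628), np.float64(0.772)] 858
scene loose [np.float64(0.6672), np.float64(-0.0878), np.float64(0.4515), np.float64(0.131)]
top loose [np.float64(0.4946), np.float64(-0.2013), np.float64(0.21), np.float64(0.953)]
top loose [np.float64(0.3464), np.float64(0.0676), np.float64(-1.4079), np.float64(0.69)]
top loose [np.float64(0.5307), np.float64(0.5297), np.float64(1.4001), np.float64(0.943)]
top column [np.float64(0.6799), np.float64(-0.0909), np.float64(1.6666), np.float64(0.881)] 690
top column [np.float64(0.6492), np.float64(-0.0951), np.float64(1.7172), np.float64(0.074)] 57
t 11.4 cur [ 0.4641 -0.0363  0.1412 -0.2697] tilt [-8.e-04  3.e-04 -1.e+00]
[0.0004, 0.0013, 0.0612] wz -0.29 ; [0.0004, 0.0013, 0.1342] wz -0.29 ;
```

Request:
jog_arm(motion=[[[0, 0.001, 0.03, 0, 0, -0.12, -1], [0, 0.001, 0.06, 0, 0, -0.24, -1], [0, 0.001, 0.075, 0, 0, -0.29, -1], [0, 0.001, 0.095, 0, 0, -0.29, -1], [0, 0.001, 0.125, 0, 0, -0.29, -1], [0, 0.001, 0.134, 0, 0, -0.29, -1], [0, 0.001, 0.134, 0, 0, -0.29, 1], [0, 0.001, 0.134, 0, 0, -0.29, 1], [0, 0.001, 0.134, 0, 0, -0.29, 1], [0, 0.001, 0.134, 0, 0, -0.29, 1]]])

```text
clock: 12.23
position: [0.4649, -0.0351, 0.0082]
ee_rot: [-0.038, 3.139, 0.0]
force: [0.1, 0.2, 0.3]
width: 0.756
gripper_force: 0.0
```

Run:
```python
from h import *
q=RY-np.pi/2
for n,(c0,r0,c1,r1) in {"top":(260,130,400,235),"scene":(240,200,380,305)}.items():
    im=get_image(n)[r0:r1,c0:c1,::-1];cv2.imwrite(f"pics/d_{n}.png",cv2.resize(np.ascontiguousarray(im),(400,300),interpolation=cv2.INTER_CUBIC))
cv2.imwrite("pics/d.png",np.hstack([cv2.imread("pics/d_top.png"),cv2.imread("pics/d_scene.png")]))
print(observe()["width"],observe()["gripper_force"])
plan([(.675,-.092,.14,q)])
```

```text
0.6963102736936364 34.99890983104706
t 12.3 cur [ 0.4649 -0.0351  0.0081  0.0247] tilt [-2.4e-03 -1.0e-04 -1.0e+00]
[-0.2086, -0.062, -0.1319] wz 1.496 ;
```

View pics/d.png

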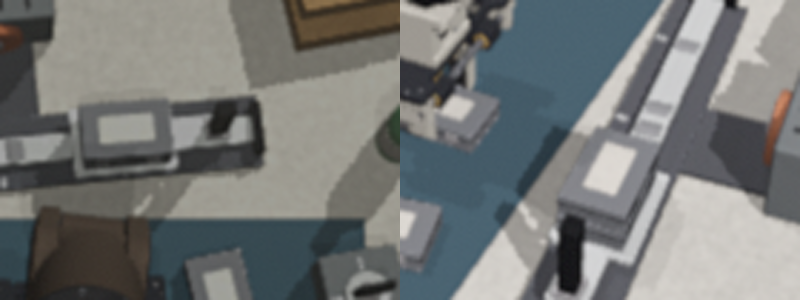

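Request:
jog_arm(motion=[[[0, 0, -0.04, 0, 0, 0.05, 1], [0, 0, -0.08, 0, 0, 0.16, 1], [-0.02, -0.005, -0.115, 0, 0, 0.28, 1], [-0.045, -0.015, -0.132, 0, 0, 0.4, 1], [-0.07, -0.02, -0.132, 0, 0, 0.52, 1], [-0.1, -0.03, -0.132, 0, 0, 0.64, 1], [-0.13, -0.04, -0.132, 0, 0, 0.76, 1], [-0.16, -0.05, -0.132, 0, 0, 0.88, 1], [-0.19, -0.06, -0.132, 0, 0, 1.0, 1], [-0.209, -0.062, -0.132, 0, 0, 1.12, 1]]])

```text
clock: 13.17
position: [0.6767, -0.0935, 0.1396]
ee_rot: [1.643, 2.675, -0.0]
force: [-0.8, -0.0, -1.9]
width: 0.693
gripper_force: 35.0
```

Request:
jog_arm(motion=[[[0, 0, 0, 0, 0, 0.12, 1], [0, 0, 0, 0, 0, 0.24, 1], [0, 0, 0, 0, 0, 0.376, 1], [0, 0, 0, 0, 0, 0.376, 1]]])

```text
clock: 13.5
position: [0.6742, -0.0912, 0.139]
ee_rot: [-2.114, -2.323, 0.0]
force: [-0.2, -0.1, -1.5]
width: 0.694
gripper_force: 35.0
```

Run:
```python
from h import *
q=RY-np.pi/2
print(observe()["width"],observe()["gripper_force"])
plan([(.675,-.092,.0855,q)])
```

```text
0.6936341264438737 34.99816596508026
t 13.5 cur [ 0.6742 -0.0912  0.139  -1.4766] tilt [ 4.e-04 -4.e-04 -1.e+00]
[-0.0009, 0.0007, 0.0535] wz -0.006 ;
```

Request:
jog_arm(motion=[[[-0.001, 0.001, 0.03, 0, 0, -0.006, 1], [-0.001, 0.001, 0.042, 0, 0, -0.006, 1], [-0.001, 0.001, 0.049, 0, 0, -0.006, 1], [-0.001, 0.001, 0.052, 0, 0, -0.006, 1], [-0.001, 0.001, 0.053, 0, 0, -0.006, 1], [-0.001, 0.001, 0.0535, 0, 0, -0.006, 1], [-0.001, 0.001, 0.054, 0, 0, -0.006, 1]]])

```text
clock: 14.08
position: [0.676, -0.0929, 0.0859]
ee_rot: [2.1, 2.335, 0.001]
force: [1.5, -0.4, -1.0]
width: 0.69
gripper_force: 35.0
```

Run:
```python
from h import *
q=RY-np.pi/2
print(observe()["force"])
plan([(.675,-.092,.0845,q)])
plan([(.494,-.2005,.15,0.215)],cur=(.675,-.092,.132,q))
```

```text
[ 1.48658355 -0.38312795 -1.02745844]
t 14.1 cur [ 0.676  -0.0929  0.0859 -1.4647] tilt [-2.0e-04  1.4e-03 -1.0e+00]
[0.001, -0.0009, 0.0014] wz 0.006 ; 
t 14.1 cur [ 0.675  -0.092   0.132  -1.4708] tilt [-2.0e-04  1.4e-03 -1.0e+00]
[-0.0899, -0.1909, -0.018] wz -1.686 ;
```

Request:
jog_arm(motion=[[[0.001, -0.001, 0.001, 0, 0, 0, 1], [0.001, -0.001, 0.0018, 0, 0, 0, 1], [0.001, -0.001, 0.0018, 0, 0, 0, -0.3], [0.001, -0.001, 0.0018, 0, 0, 0, -1], [0.001, -0.001, 0.0018, 0, 0, 0, -1], [0.001, -0.001, -0.02, 0, 0, 0, -1], [0.001, -0.001, -0.05, 0, 0, 0, -1]]])

```text
clock: 14.67
position: [0.6726, -0.0911, 0.1329]
ee_rot: [-2.098, -2.333, 0.005]
force: [0.7, -0.1, -0.3]
width: 0.934
gripper_force: 0.0
```

Request:
jog_arm(motion=[[[0, 0, -0.03, 0, 0, -0.12, -1], [-0.01, -0.03, -0.03, 0, 0, -0.24, -1], [-0.025, -0.06, -0.03, 0, 0, -0.36, -1], [-0.04, -0.09, -0.03, 0, 0, -0.48, -1], [-0.055, -0.12, -0.03, 0, 0, -0.6, -1], [-0.07, -0.15, -0.03, 0, 0, -0.72, -1], [-0.085, -0.18, -0.03, 0, 0, -0.84, -1], [-0.09, -0.191, -0.03, 0, 0, -0.96, -1], [-0.09, -0.191, -0.03, 0, 0, -1.08, -1], [-0.09, -0.191, -0.03, 0, 0, -1.2, -1]]])

```text
clock: 15.5
position: [0.4931, -0.2025, 0.1654]
ee_rot: [0.409, 3.114, -0.0]
force: [0.8, 0.6, 0.3]
width: 1.0
gripper_force: 0.0
```

Run:
```python
from h import *
stack(3)
plan([(.494,-.2005,.08,.215),(.494,-.2005,.007,.215)])
```

```text
scene loose [np.float64(0.4918), np.float64(-0.1984), np.float64(0.2227), np.float64(0.932)]
scene column [np.float64(0.6574), np.float64(-0.0472), np.float64(1.7342), np.float64(0.668)] 852
scene loose [np.float64(0.5284), np.float64(0.5376), np.float64(1.4702), np.float64(0.89)]
scene loose [np.float64(0.6616), np.float64(-0.0667), np.float64(0.4586), np.float64(0.325)]
scene loose [np.float64(0.3203), np.float64(0.0456), np.float64(-0.9289), np.float64(0.188)]
scene loose [np.float64(0.4852), np.float64(-0.3575), np.float64(0.2135), np.float64(0.624)]
scene loose [np.float64(0.6436), np.float64(-0.0967), np.float64(0.3601), np.float64(0.094)]
top column [np.float64(0.6792), np.float64(-0.0913), np.float64(1.6202), np.float64(0.816)] 695
top loose [np.float64(0.53), np.float64(0.5292), np.float64(1.3661), np.float64(0.925)]
top loose [np.float64(0.3461), np.float64(0.0589), np.float64(1.6262), np.float64(0.946)]
top column [np.float64(0.5999), np.float64(-0.096), np.float64(2.831), np.float64(0.028)] 21
top column [np.float64(0.6465), np.float64(-0.0645), np.float64(1.26), np.float64(0.031)] 26
t 15.7 cur [ 0.4941 -0.2015  0.165  -0.2692] tilt [-3.e-04  2.e-04 -1.e+00]
[0.0004, 0.001, 0.085] wz -0.484 ; [0.0004, 0.001, 0.158] wz -0.484 ;
```

Request:
jog_arm(motion=[[[0, 0.001, 0.03, 0, 0, -0.12, -1], [0, 0.001, 0.06, 0, 0, -0.24, -1], [0, 0.001, 0.085, 0, 0, -0.36, -1], [0, 0.001, 0.095, 0, 0, -0.484, -1], [0, 0.001, 0.12, 0, 0, -0.484, -1], [0, 0.001, 0.15, 0, 0, -0.484, -1], [0, 0.001, 0.158, 0, 0, -0.484, -1], [0, 0.001, 0.158, 0, 0, -0.484, 1], [0, 0.001, 0.158, 0, 0, -0.484, 1], [0, 0.001, 0.158, 0, 0, -0.484, 1]]])

```text
clock: 16.53
position: [0.4952, -0.2008, 0.0082]
ee_rot: [-0.342, 3.121, -0.001]
force: [-0.4, -0.2, -0.2]
width: 0.829
gripper_force: 0.0
```

Request:
jog_arm(motion=[[[0, 0, 0, 0, 0, 0, 1], [0, 0, 0, 0, 0, 0, 1]]])

```text
clock: 16.7
position: [0.4953, -0.2009, 0.0083]
ee_rot: [-0.343, 3.121, -0.002]
force: [-0.4, 0.9, 5.2]
width: 0.698
gripper_force: 35.0
```

Run:
```python
from h import *
q=RY-np.pi/2
print(observe()["width"],observe()["gripper_force"])
plan([(.675,-.092,.165,q)])
```

```text
0.6980934587062833 35.02861976623535
t 16.7 cur [ 0.4953 -0.2009  0.0083  0.2188] tilt [-0.0022 -0.0013 -1.    ]
[-0.1991, 0.0673, -0.1567] wz 1.69 ;
```

Request:
jog_arm(motion=[[[0, 0, -0.04, 0, 0, 0.08, 1], [0, 0, -0.08, 0, 0, 0.2, 1], [0, 0, -0.12, 0, 0, 0.32, 1], [-0.02, 0.007, -0.157, 0, 0, 0.44, 1], [-0.045, 0.015, -0.157, 0, 0, 0.56, 1], [-0.08, 0.027, -0.157, 0, 0, 0.68, 1], [-0.11, 0.037, -0.157, 0, 0, 0.8, 1], [-0.145, 0.05, -0.157, 0, 0, 0.92, 1], [-0.18, 0.06, -0.157, 0, 0, 1.04, 1], [-0.199, 0.067, -0.157, 0, 0, 1.16, 1]]])

```text
clock: 17.53
position: [0.677, -0.0877, 0.1641]
ee_rot: [1.427, 2.798, 0.004]
force: [0.2, 0.1, -3.0]
width: 0.692
gripper_force: 35.0
```

Request:
jog_arm(motion=[[[0, 0, 0, 0, 0, 0.12, 1], [0, 0, 0, 0, 0, 0.24, 1], [0, 0, 0, 0, 0, 0.36, 1], [0, 0, 0, 0, 0, 0.48, 1], [0, 0, 0, 0, 0, 0.53, 1], [0, 0, 0, 0, 0, 0.53, 1]]])

```text
clock: 18.03
position: [0.6736, -0.0912, 0.1641]
ee_rot: [-2.11, -2.327, -0.0]
force: [0.6, 0.2, -3.4]
width: 0.695
gripper_force: 35.0
```

Run:
```python
from h import *
q=RY-np.pi/2
print(observe()["width"],observe()["gripper_force"])
plan([(.675,-.092,.1098,q)])
```

```text
0.6950333312040672 34.99957323074341
t 18.0 cur [ 0.6736 -0.0912  0.1641 -1.473 ] tilt [ 4.e-04 -3.e-04 -1.e+00]
[-0.0009, 0.0013, 0.0543] wz -0.002 ;
```

Request:
jog_arm(motion=[[[-0.001, 0.001, 0.03, 0, 0, -0.002, 1], [-0.001, 0.001, 0.042, 0, 0, -0.002, 1], [-0.001, 0.001, 0.049, 0, 0, -0.002, 1], [-0.001, 0.001, 0.052, 0, 0, -0.002, 1], [-0.001, 0.001, 0.0535, 0, 0, -0.002, 1], [-0.001, 0.001, 0.0545, 0, 0, -0.002, 1], [-0.001, 0.001, 0.0545, 0, 0, -0.002, 1]]])

```text
clock: 18.62
position: [0.6754, -0.0929, 0.1102]
ee_rot: [2.105, 2.331, 0.001]
force: [-1.2, 0.1, -2.7]
width: 0.693
gripper_force: 35.0
```

Run:
```python
from h import *
q=RY-np.pi/2
print(observe()["force"])
plan([(.675,-.092,.109,q)])
```

```text
[-1.18458907  0.12461334 -2.71537944]
t 18.6 cur [ 0.6754 -0.0929  0.1102 -1.4688] tilt [-2.e-04  1.e-03 -1.e+00]
[0.001, -0.0003, 0.0012] wz 0.002 ;
```

Request:
jog_arm(motion=[[[0.001, 0, 0.001, 0, 0, 0, 1], [0.001, 0, 0.0015, 0, 0, 0, 1], [0.001, 0, 0.0015, 0, 0, 0, -0.3], [0.001, 0, 0.0015, 0, 0, 0, -1], [0.001, 0, 0.0015, 0, 0, 0, -1], [0.001, 0, -0.02, 0, 0, 0, -1], [0.001, 0, -0.06, 0, 0, 0, -1], [-0.001, 0, -0.09, 0, 0, 0, -1]]])

```text
clock: 19.28
position: [0.6752, -0.0936, 0.2014]
ee_rot: [2.105, 2.332, -0.0]
force: [2.3, -0.0, 1.2]
width: 0.978
gripper_force: 0.0
```

Request:
jog_arm(motion=[[[-0.03, -0.03, -0.02, 0, 0, 0, -1], [-0.06, -0.06, -0.02, 0, 0, 0, -1], [-0.09, -0.09, -0.02, 0, 0, 0, -1], [-0.12, -0.12, -0.02, 0, 0, 0, -1], [-0.15, -0.15, -0.02, 0, 0, 0, -1], [-0.18, -0.18, -0.02, 0, 0, 0, -1], [-0.18, -0.18, -0.02, 0, 0, 0, -1]]])

```text
clock: 19.87
position: [0.5085, -0.2983, 0.2209]
ee_rot: [2.115, 2.32, -0.004]
force: [-1.3, -0.5, 0.2]
width: 1.002
gripper_force: 0.0
```

Run:
```python
from h import *
for n,(c0,r0,c1,r1) in {"top":(180,130,380,280),"scene":(220,160,420,310)}.items():
    im=get_image(n)[r0:r1,c0:c1,::-1];cv2.imwrite(f"pics/e_{n}.png",cv2.resize(np.ascontiguousarray(im),(400,300),interpolation=cv2.INTER_CUBIC))
cv2.imwrite("pics/e.png",np.hstack([cv2.imread("pics/e_top.png"),cv2.imread("pics/e_scene.png")]))
q=RY-np.pi/2
plan([(.687,-.1985,.17,q),(.687,-.1985,.078,q)])
```

```text
t 20.0 cur [ 0.512  -0.2946  0.2205 -1.4753] tilt [-1.3e-03  9.0e-04 -1.0e+00]
[0.079, 0.1834, 0.0505] wz -0.004 ; [0.079, 0.1834, 0.1425] wz -0.004 ;
```

View pics/e.png

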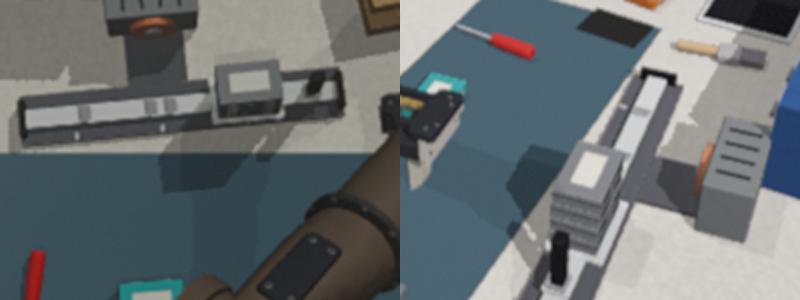

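Request:
jog_arm(motion=[[[0.015, 0.035, 0, 0, 0, 0, -1], [0.03, 0.07, 0, 0, 0, 0, -1], [0.045, 0.105, 0.02, 0, 0, 0, -1], [0.06, 0.14, 0.04, 0, 0, 0, -1], [0.079, 0.183, 0.05, 0, 0, 0, -1], [0.079, 0.183, 0.05, 0, 0, 0, -1], [0.079, 0.183, 0.08, 0, 0, 0, -1], [0.079, 0.183, 0.11, 0, 0, 0, -1], [0.079, 0.183, 0.135, 0, 0, 0, -1], [0.079, 0.183, 0.1425, 0, 0, 0, -1]]], force=20)

```text
clock: 20.8
position: [0.6869, -0.1913, 0.0725]
ee_rot: [-2.1, -2.329, 0.003]
force: [-1.6, 0.2, -0.5]
width: 1.001
gripper_force: 0.0
```

Request:
jog_arm(motion=[[[0, 0, 0, 0, 0, 0, 0.3], [0, 0, 0, 0, 0, 0, 1], [0, 0, 0, 0, 0, 0, 1], [0, 0, 0, 0, 0, 0, 1], [0, 0, 0, 0, 0, 0, 1], [0, 0, 0, 0, 0, 0, 1]]], force=20)

```text
clock: 21.3
position: [0.6889, -0.1941, 0.0781]
ee_rot: [2.105, 2.331, 0.002]
force: [-1.5, -0.4, -0.1]
width: 0.613
gripper_force: 0.0
```

Run:
```python
from h import *
q=RY-np.pi/2
s=observe();print(s["width"],s["gripper_force"],s["force"])
p=pose();u=np.array([-np.sin(RY),np.cos(RY)])
plan([(p[0]+u[0]*.14,p[1]+u[1]*.14,p[2],p[3])])
```

```text
0.6130419040597025 0.0 [-1.49273139 -0.35088931 -0.0769932 ]
t 21.3 cur [ 0.6889 -0.1941  0.0781 -1.4689] tilt [-3.0e-04  1.6e-03 -1.0e+00]
[0.14, 0.0003, -0.0] wz -0.0 ;
```

Request:
jog_arm(motion=[[[-0.003, 0, 0, 0, 0, 0, 1], [-0.003, 0, 0, 0, 0, 0, 1], [-0.003, 0, 0, 0, 0, 0, 1], [-0.003, 0, 0, 0, 0, 0, 1], [-0.003, 0, 0, 0, 0, 0, 1], [-0.003, 0, 0, 0, 0, 0, 1], [-0.003, 0, 0, 0, 0, 0, 1]]], force=25)

```text
clock: 21.88
position: [0.6874, -0.1972, 0.0768]
ee_rot: [-2.105, -2.33, 0.002]
force: [-4.9, -0.3, 3.4]
width: 0.195
gripper_force: 25.0
```

Run:
```python
from h import *
s=observe();print(s["width"],s["gripper_force"],s["force"])
p=pose();u=np.array([-np.sin(RY),np.cos(RY)])
plan([(p[0]+u[0]*.14,p[1]+u[1]*.14,p[2],p[3])])
```

```text
0.19496702814087485 24.992478489875793 [-4.89554368 -0.34317724  3.35214138]
t 21.9 cur [ 0.6874 -0.1972  0.0768 -1.4697] tilt [ 4.0e-04 -2.2e-03 -1.0e+00]
[0.14, 0.0002, -0.0] wz -0.0 ;
```

Request:
jog_arm(motion=[[[0.002, 0, 0, 0, 0, 0, 1], [0.005, 0, 0, 0, 0, 0, 1], [0.009, 0, 0, 0, 0, 0, 1], [0.014, 0, 0, 0, 0, 0, 1], [0.02, 0, 0, 0, 0, 0, 1], [0.028, 0, 0, 0, 0, 0, 1], [0.037, 0, 0, 0, 0, 0, 1], [0.047, 0, 0, 0, 0, 0, 1], [0.057, 0, 0, 0, 0, 0, 1], [0.067, 0, 0, 0, 0, 0, 1]]], force=40)

```text
clock: 22.72
position: [0.6808, -0.1304, 0.0768]
ee_rot: [-2.106, -2.33, 0.002]
force: [-5.0, -1.3, 1.7]
width: 0.194
gripper_force: 40.0
```

Request:
jog_arm(motion=[[[0.01, 0, 0, 0, 0, 0, 1], [0.02, 0, 0, 0, 0, 0, 1], [0.03, 0, 0, 0, 0, 0, 1], [0.04, 0, 0, 0, 0, 0, 1], [0.05, 0, 0, 0, 0, 0, 1], [0.058, 0, 0, 0, 0, 0, 1], [0.064, 0, 0, 0, 0, 0, 1], [0.068, 0, 0, 0, 0, 0, 1], [0.07, 0, 0, 0, 0, 0, 1], [0.07, 0, 0, 0, 0, 0, 1]]])

```text
clock: 23.55
position: [0.6738, -0.0594, 0.0768]
ee_rot: [-2.103, -2.331, 0.001]
force: [-6.4, -0.3, 3.7]
width: 0.197
gripper_force: 40.0
```

Run:
```python
from h import *
s=observe();print(s["width"],s["gripper_force"],s["force"])
p=pose();u=np.array([-np.sin(RY),np.cos(RY)])
d=np.array(p[:2])-(.6874,-.1972);print("along",d@u,"across",d@[u[1],-u[0]])
plan([p])
```

```text
0.1968333707633799 39.99807357788086 [-6.39955966 -0.33818117  3.67862239]
along 0.1384825129175558 across 0.00022785847624019707
t 23.6 cur [ 0.6738 -0.0594  0.0768 -1.4683] tilt [ 0.0012 -0.0017 -1.    ]
[0.0, 0.0, -0.0] wz -0.0 ;
```

Request:
jog_arm(motion=[[[0.001, 0, 0, 0, 0, 0, 1], [0.0015, 0, 0, 0, 0, 0, 1], [0.0015, 0, 0, 0, 0, 0, 0.3], [0.0015, 0, 0, 0, 0, 0, -0.3], [0.0015, 0, 0, 0, 0, 0, -1], [0.0015, 0, 0, 0, 0, 0, -1], [0.0015, 0, -0.03, 0, 0, 0, -1], [0.0015, 0, -0.07, 0, 0, 0, -1], [0.0015, 0, -0.1, 0, 0, 0, -1], [0.0015, 0, -0.12, 0, 0, 0, -1]]])

```text
clock: 24.38
position: [0.6759, -0.0596, 0.2006]
ee_rot: [2.103, 2.329, 0.004]
force: [0.7, -0.2, 0.3]
width: 0.726
gripper_force: 0.0
```

Run:
```python
from h import *
plan([(.494,-.3545,.16,-1.39),(.494,-.3545,.069,-1.39)])
```

```text
t 24.4 cur [ 0.6759 -0.0596  0.2006 -1.4691] tilt [-8.e-04  4.e-03 -1.e+00]
[-0.2749, -0.2109, 0.0406] wz -0.079 ; [-0.2749, -0.2109, 0.1316] wz -0.079 ;
```

Request:
jog_arm(motion=[[[-0.03, -0.023, 0, 0, 0, -0.079, -1], [-0.06, -0.046, 0, 0, 0, -0.079, -1], [-0.09, -0.069, 0, 0, 0, -0.079, -1], [-0.12, -0.092, 0, 0, 0, -0.079, -1], [-0.15, -0.115, 0.01, 0, 0, -0.079, -1], [-0.18, -0.138, 0.02, 0, 0, -0.079, -1], [-0.21, -0.161, 0.03, 0, 0, -0.079, -1], [-0.24, -0.184, 0.04, 0, 0, -0.079, -1], [-0.265, -0.203, 0.04, 0, 0, -0.079, -1], [-0.275, -0.211, 0.04, 0, 0, -0.079, -1]]])

```text
clock: 25.22
position: [0.4888, -0.359, 0.1571]
ee_rot: [2.019, 2.407, -0.004]
force: [-0.0, -0.8, -0.1]
width: 0.998
gripper_force: 0.0
```

Request:
jog_arm(motion=[[[0, 0, 0, 0, 0, 0, -1], [0, 0, 0, 0, 0, 0, -1]]])

```text
clock: 25.38
position: [0.4928, -0.3545, 0.1572]
ee_rot: [2.013, 2.411, 0.001]
force: [1.0, 0.5, 0.1]
width: 0.998
gripper_force: 0.0
```

Run:
```python
from h import *
im={}
for n,(c0,r0,c1,r1) in {"top":(180,130,380,280),"scene":(180,180,380,330)}.items():
    i=get_image(n)[r0:r1,c0:c1,::-1];im[n]=cv2.resize(np.ascontiguousarray(i),(400,300),interpolation=cv2.INTER_CUBIC)
cv2.imwrite("pics/f.png",np.hstack([im["top"],im["scene"]]))
plan([(.494,-.3545,.069,-1.39)])
```

```text
t 25.5 cur [ 0.4941 -0.3526  0.1569 -1.3877] tilt [ 8.e-04  9.e-04 -1.e+00]
[-0.0019, -0.0004, 0.0879] wz 0.002 ;
```

View pics/f.png

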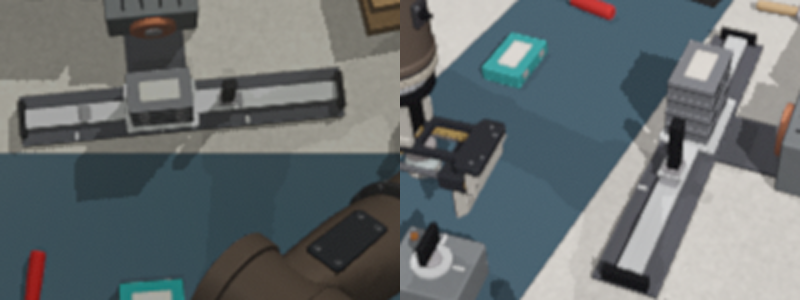

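Request:
jog_arm(motion=[[[-0.002, 0, 0.03, 0, 0, 0.002, -1], [-0.002, 0, 0.06, 0, 0, 0.002, -1], [-0.002, 0, 0.08, 0, 0, 0.002, -1], [-0.002, 0, 0.088, 0, 0, 0.002, -0.5], [-0.002, 0, 0.088, 0, 0, 0.002, 0], [-0.002, 0, 0.088, 0, 0, 0.002, 0], [-0.002, 0, 0.088, 0, 0, 0.002, 0], [-0.002, 0, 0.088, 0, 0, 0.002, 0]]], force=20)

```text
clock: 26.15
position: [0.494, -0.3565, 0.0705]
ee_rot: [2.012, 2.41, 0.001]
force: [-0.5, -0.2, 0.7]
width: 0.686
gripper_force: 0.0
```

Run:
```python
from h import *
plan([(.494,-.3545,.069,-1.39)])
i=get_image("scene")[250:350,130:270,::-1];cv2.imwrite("pics/g.png",cv2.resize(np.ascontiguousarray(i),None,fx=5,fy=5,interpolation=cv2.INTER_CUBIC))
```

```text
t 26.1 cur [ 0.494  -0.3565  0.0705 -1.3915] tilt [-0.0015  0.002  -1.    ]
[0.002, 0.0003, 0.0015] wz -0.001 ;
```

View pics/g.png

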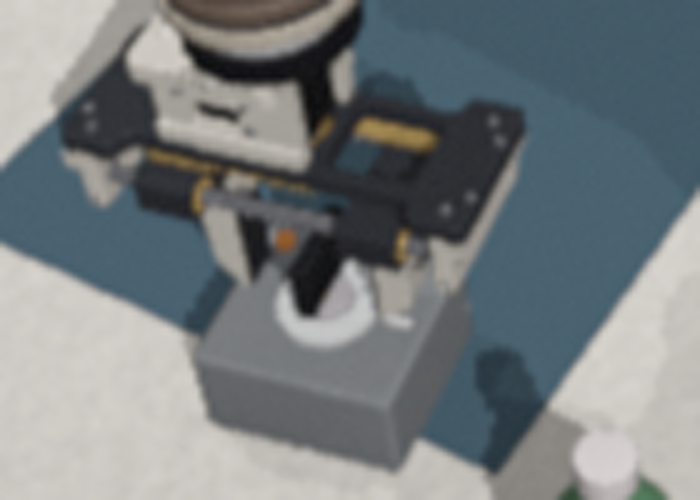

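Request:
jog_arm(motion=[[[0.002, 0, 0.001, 0, 0, 0, 1], [0.002, 0, 0.001, 0, 0, 0, 1], [0.002, 0, 0.001, 0, 0, 0, 1], [0.002, 0, 0.001, 0, 0, 0, 1], [0.002, 0, 0.001, 0, 0, 0, 1], [0.002, 0, 0.001, 0, 0, 0, 1], [0.002, 0, 0.001, 0, 0, 0, 1], [0.002, 0, 0.001, 0, 0, 0, 1], [0.002, 0, 0.001, 0, 0, 0, 1]]], force=20)

```text
clock: 26.95
position: [0.4933, -0.3541, 0.068]
ee_rot: [2.013, 2.411, 0.001]
force: [3.4, 0.5, -2.2]
width: 0.111
gripper_force: 20.0
```

Run:
```python
from h import *
plan([(.494,-.3545,.069,-1.39)]);s=observe();print(s["force"],s["ft_torque"],s["width"],s["gripper_force"])
```

```text
t 26.9 cur [ 0.4933 -0.3541  0.068  -1.3915] tilt [-3.e-04  7.e-04 -1.e+00]
[-0.0005, 0.0006, -0.001] wz -0.001 ; 
[ 3.37730979  0.48530926 -2.17880835] [-0.11476997 -0.54478544  0.06559054] 0.11074554615219066 19.987175166606903
```

Request:
jog_arm(motion=[[[0, 0, 0, 0, 0, 0.0, 1], [0, 0, 0, 0, 0, 0.05, 1], [0, 0, 0, 0, 0, 0.17, 1], [0, 0, 0, 0, 0, 0.29, 1], [0, 0, 0, 0, 0, 0.41, 1], [0, 0, 0, 0, 0, 0.53, 1], [0, 0, 0, 0, 0, 0.65, 1], [0, 0, 0, 0, 0, 0.77, 1], [0, 0, 0, 0, 0, 0.87, 1], [0, 0, 0, 0, 0, 0.95, 1]]], force=55)

```text
clock: 27.78
position: [0.4954, -0.3547, 0.0681]
ee_rot: [2.893, 1.216, 0.003]
force: [10.3, -5.1, -9.7]
width: 0.107
gripper_force: 55.0
```

Request:
jog_arm(motion=[[[0, 0, 0, 0, 0, 0.05, 1], [0, 0, 0, 0, 0, 0.1, 1], [0, 0, 0, 0, 0, 0.14, 1], [0, 0, 0, 0, 0, 0.16, 1], [0, 0, 0, 0, 0, 0.16, 1], [0, 0, 0, 0, 0, 0.16, 1]]])

```text
clock: 28.28
position: [0.4956, -0.355, 0.0681]
ee_rot: [2.977, 0.99, 0.004]
force: [11.2, -5.9, -10.5]
width: 0.106
gripper_force: 55.0
```

Run:
```python
from h import *
plan();s=observe();print(pose()[3]+1.3915,s["force"],s["ft_torque"],s["width"],s["gripper_force"])
i=get_image("scene")[250:350,130:270,::-1];cv2.imwrite("pics/k.png",cv2.resize(np.ascontiguousarray(i),None,fx=5,fy=5,interpolation=cv2.INTER_CUBIC))
```

```text
t 28.3 cur [ 0.4956 -0.355   0.0681 -2.4997] tilt [ 0.001   0.0047 -1.    ]
-1.1081973465508927 [ 11.24630658  -5.89666128 -10.50360063] [-1.31454102 -2.28337322  0.48289598] 0.10627796493666436 55.02314329147339
```

View pics/k.png

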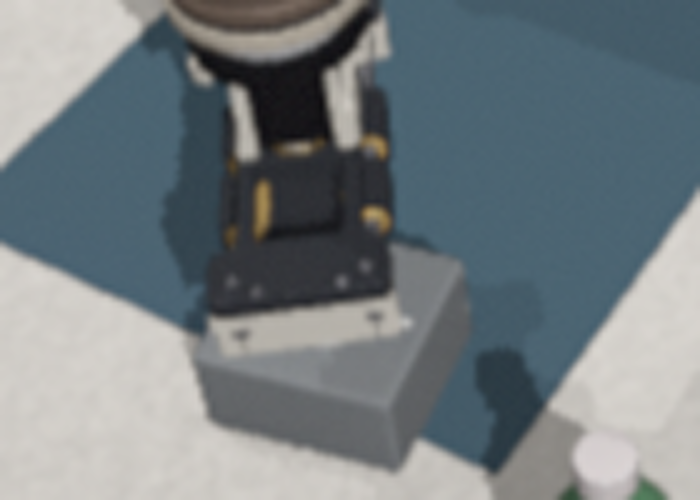

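Request:
jog_arm(motion=[[[0, 0, 0, 0, 0, 0, 1], [0, 0, 0, 0, 0, 0, 0], [0, 0, 0, 0, 0, 0, -1], [0, 0, 0, 0, 0, 0, -1], [0, 0, 0, 0, 0, 0, -1], [0, 0, 0, 0, 0, 0, -1], [0, 0, 0, 0, 0, 0, -1], [0, 0, 0, 0, 0, 0, -1], [0, 0, 0, 0, 0, 0, -1]]], force=30)

```text
clock: 29.08
position: [0.4918, -0.3545, 0.0679]
ee_rot: [-2.983, -0.987, 0.002]
force: [0.2, -0.2, 0.5]
width: 0.638
gripper_force: 0.0
```

Request:
jog_arm(motion=[[[0, 0, -0.03, 0, 0, 0, -1], [0, 0, -0.06, 0, 0, 0, -1], [0, 0, -0.1, 0, 0, 0, -1], [0, 0, -0.13, 0, 0, 0, -1], [0, 0, -0.13, 0, 0, 0, -1]]])

```text
clock: 29.5
position: [0.4934, -0.3574, 0.204]
ee_rot: [2.977, 0.983, 0.006]
force: [1.0, -1.3, -0.3]
width: 0.98
gripper_force: 0.0
```

Run:
```python
from h import *
q=RY-np.pi/2
plan([(.673,-.058,.2,q),(.673,-.058,.078,q)])
i=get_image("scene")[200:350,130:340,::-1];cv2.imwrite("pics/l.png",cv2.resize(np.ascontiguousarray(i),None,fx=3.5,fy=3.5,interpolation=cv2.INTER_CUBIC))
```

```text
t 29.5 cur [ 0.4934 -0.3574  0.204  -2.5037] tilt [ 0.0016  0.0078 -1.    ]
[0.3226, -0.1336, 0.004] wz -1.033 ; [0.3226, -0.1336, 0.126] wz -1.033 ;
```

View pics/l.png

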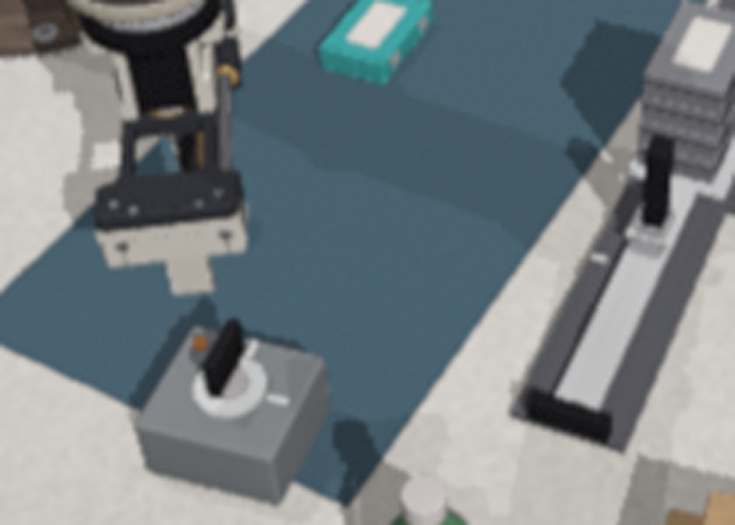

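Request:
jog_arm(motion=[[[0.03, -0.012, 0, 0, 0, -0.11, -1], [0.065, -0.027, 0, 0, 0, -0.22, -1], [0.1, -0.041, 0, 0, 0, -0.33, -1], [0.135, -0.056, 0, 0, 0, -0.44, -1], [0.17, -0.07, 0, 0, 0, -0.55, -1], [0.205, -0.085, 0, 0, 0, -0.66, -1], [0.24, -0.1, 0, 0, 0, -0.77, -1], [0.275, -0.114, 0, 0, 0, -0.88, -1], [0.305, -0.127, 0, 0, 0, -0.99, -1], [0.323, -0.134, 0, 0, 0, -1.033, -1]]])

```text
clock: 30.38
position: [0.6727, -0.049, 0.1963]
ee_rot: [-2.092, -2.341, -0.0]
force: [0.4, -0.3, -0.5]
width: 0.997
gripper_force: 0.0
```

Request:
jog_arm(motion=[[[0, 0, 0, 0, 0, 0, -1], [0, 0, 0, 0, 0, 0, -1], [0, 0, 0, 0, 0, 0, -1]]])

```text
clock: 30.63
position: [0.6708, -0.0554, 0.1972]
ee_rot: [-2.108, -2.329, 0.003]
force: [0.3, 0.5, -0.4]
width: 0.997
gripper_force: 0.0
```

Run:
```python
from h import *
q=RY-np.pi/2
plan([(.673,-.058,.078,q)])
```

```text
t 30.6 cur [ 0.6708 -0.0554  0.1972 -1.4714] tilt [-8.0e-04 -1.8e-03 -1.0e+00]
[-0.0029, 0.002, 0.1192] wz -0.001 ;
```

Request:
jog_arm(motion=[[[-0.003, 0.002, 0.03, 0, 0, 0, -1], [-0.003, 0.002, 0.06, 0, 0, 0, -0.6], [-0.003, 0.002, 0.09, 0, 0, 0, -0.3], [-0.003, 0.002, 0.11, 0, 0, 0, 0], [-0.003, 0.002, 0.119, 0, 0, 0, 0.2], [-0.003, 0.002, 0.119, 0, 0, 0, 1], [-0.003, 0.002, 0.119, 0, 0, 0, 1], [-0.003, 0.002, 0.119, 0, 0, 0, 1], [-0.003, 0.002, 0.119, 0, 0, 0, 1], [-0.003, 0.002, 0.119, 0, 0, 0, 1]]], force=25)

```text
clock: 31.47
position: [0.6749, -0.0568, 0.0804]
ee_rot: [2.104, 2.33, 0.002]
force: [0.5, -0.1, -0.6]
width: 0.4
gripper_force: 0.0
```

Request:
jog_arm(motion=[[[0, 0, 0, 0, 0, 0, 1], [0, 0, 0, 0, 0, 0, 1], [0, 0, 0, 0, 0, 0, 1], [0, 0, 0, 0, 0, 0, 1]]])

```text
clock: 31.8
position: [0.6735, -0.0567, 0.0793]
ee_rot: [-2.105, -2.331, 0.001]
force: [-3.6, -0.4, 4.7]
width: 0.193
gripper_force: 25.0
```

Run:
```python
from h import *
s=observe();print(s["width"],s["gripper_force"],s["force"])
u=np.array([-np.sin(RY),np.cos(RY)])
t=np.array([.6874,-.1972])+.281*u
p=pose();plan([(*t,p[2],RY-np.pi/2)])
```

```text
0.1925808615720746 24.99955862760544 [-3.57527625 -0.38018904  4.71202724]
t 31.8 cur [ 0.6735 -0.0567  0.0793 -1.4692] tilt [ 4.e-04 -9.e-04 -1.e+00]
[0.1398, 0.0, -0.0] wz 0.002 ;
```

Request:
jog_arm(motion=[[[0.002, 0, 0, 0, 0, 0, 1], [0.005, 0, 0, 0, 0, 0, 1], [0.009, 0, 0, 0, 0, 0, 1], [0.014, 0, 0, 0, 0, 0, 1], [0.02, 0, 0, 0, 0, 0, 1], [0.028, 0, 0, 0, 0, 0, 1], [0.037, 0, 0, 0, 0, 0, 1], [0.047, 0, 0, 0, 0, 0, 1], [0.057, 0, 0, 0, 0, 0, 1], [0.067, 0, 0, 0, 0, 0, 1]]], force=40)

```text
clock: 32.63
position: [0.667, 0.0101, 0.0793]
ee_rot: [2.106, 2.331, -0.001]
force: [-3.6, -2.7, 6.5]
width: 0.2
gripper_force: 40.0
```

Request:
jog_arm(motion=[[[0.01, 0, 0, 0, 0, 0, 1], [0.02, 0, 0, 0, 0, 0, 1], [0.03, 0, 0, 0, 0, 0, 1], [0.04, 0, 0, 0, 0, 0, 1], [0.05, 0, 0, 0, 0, 0, 1], [0.058, 0, 0, 0, 0, 0, 1], [0.064, 0, 0, 0, 0, 0, 1], [0.068, 0, 0, 0, 0, 0, 1], [0.071, 0, 0, 0, 0, 0, 1], [0.072, 0, 0, 0, 0, 0, 1]]])

```text
clock: 33.47
position: [0.6598, 0.0827, 0.0793]
ee_rot: [-2.104, -2.332, -0.001]
force: [-2.7, -0.2, 5.5]
width: 0.197
gripper_force: 40.0
```

Run:
```python
from h import *
s=observe();print(s["width"],s["gripper_force"],s["force"])
p=pose();u=np.array([-np.sin(RY),np.cos(RY)])
d=np.array(p[:2])-(.6874,-.1972);print("along",d@u,"across",d@[u[1],-u[0]])
```

```text
0.19650556761995927 40.003334283828735 [-2.70036449 -0.22705404  5.50792001]
along 0.28126917247061695 across 0.00047364461920612025
```

Request:
jog_arm(motion=[[[0, 0, 0, 0, 0, 0, 0.3], [0, 0, 0, 0, 0, 0, -0.3], [0, 0, 0, 0, 0, 0, -1], [0, 0, 0, 0, 0, 0, -1], [0, 0, 0, 0, 0, 0, -1], [0, 0, -0.03, 0, 0, 0, -1], [0, 0, -0.07, 0, 0, 0, -1], [0, 0, -0.1, 0, 0, 0, -1], [0, 0, -0.11, 0, 0, 0, -1], [0, 0, -0.11, 0, 0, 0, -1]]], force=35)

```text
clock: 34.3
position: [0.6618, 0.0814, 0.1923]
ee_rot: [2.103, 2.329, 0.007]
force: [1.0, 0.3, -0.1]
width: 0.872
gripper_force: 0.0
```

Run:
```python
from h import *
q=RY-np.pi/2
F=np.array(DECK)+.28*np.array([-np.sin(RY),np.cos(RY)]);print(F)
get_image("scene")
for d in silhouettes("case1","scene"):
    w=unproj("scene",d["pixel"],.11)[:2];print(d["p"],d["pixel"],d["mask"].sum(),w)
print("pred center px",proj("scene",[[*F,.124]]))
plan([(*F,.16,q),(*F,.108,q)])
i=get_image("scene")[130:260,250:430,::-1];cv2.imwrite("pics/m.png",cv2.resize(np.ascontiguousarray(i),None,fx=4,fy=4,interpolation=cv2.INTER_CUBIC))
```

```text
[0.64704664 0.18660117]
0.66 [341.4, 217.9] 48 [0.69038246 0.05668239]
0.59 [343.6, 189.2] 509 [0.6465192  0.18608648]
0.59 [233.5, 209.5] 566 [ 0.40653164 -0.04676489]
0.52 [341.2, 202.6] 152 [0.66441232 0.12118603]
0.51 [342.7, 210.8] 112 [0.68207881 0.08769196]
0.45 [346.6, 161.5] 20 [0.59882658 0.33557377]
pred center px [[344.22888762 185.3042356 ]]
t 34.4 cur [ 0.6597  0.0819  0.1884 -1.4687] tilt [ 5.e-04 -2.e-04 -1.e+00]
[0.1054, -0.0019, 0.0284] wz 0.002 ; [0.1054, -0.0019, 0.0804] wz 0.002 ;
```

View pics/m.png

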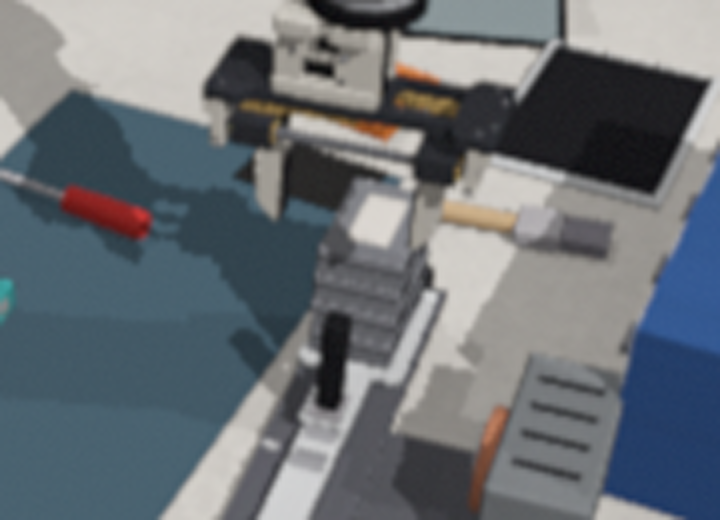

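Request:
jog_arm(motion=[[[0.04, -0.001, 0, 0, 0, 0, -1], [0.08, -0.002, 0.01, 0, 0, 0, -1], [0.105, -0.002, 0.025, 0, 0, 0, -1], [0.105, -0.002, 0.028, 0, 0, 0, -1], [0.105, -0.002, 0.028, 0, 0, 0, -1], [0.105, -0.002, 0.05, 0, 0, 0, -1], [0.105, -0.002, 0.07, 0, 0, 0, -1], [0.105, -0.002, 0.079, 0, 0, 0, -1], [0.105, -0.002, 0.08, 0, 0, 0, -1]]])

```text
clock: 35.2
position: [0.6458, 0.1843, 0.1064]
ee_rot: [-2.106, -2.329, 0.007]
force: [-1.3, 0.9, -0.2]
width: 1.002
gripper_force: 0.0
```

Run:
```python
from h import *
q=RY-np.pi/2
plan([(.647,.1866,.1085,q)])
```

```text
t 35.2 cur [ 0.6458  0.1843  0.1064 -1.4707] tilt [-0.0015 -0.0043 -1.    ]
[0.0022, 0.0014, -0.0021] wz 0.0 ;
```

Request:
jog_arm(motion=[[[0.002, 0.001, -0.002, 0, 0, 0, -1], [0.002, 0.001, -0.002, 0, 0, 0, 1], [0.002, 0.001, -0.002, 0, 0, 0, 1], [0.002, 0.001, -0.002, 0, 0, 0, 1], [0.002, 0.001, -0.002, 0, 0, 0, 1], [0.002, 0.001, -0.002, 0, 0, 0, 1], [0.002, 0.001, -0.002, 0, 0, 0, 1]]], force=35)

```text
clock: 35.78
position: [0.6481, 0.1881, 0.1114]
ee_rot: [2.105, 2.332, 0.001]
force: [-1.7, -0.3, 3.9]
width: 0.695
gripper_force: 35.0
```

Run:
```python
from h import *
q=RY-np.pi/2
s=observe();print(s["width"],s["gripper_force"],s["force"])
plan([(.513,.3955,.10,-.08)])
```

```text
0.6951178963244553 35.000810623168945 [-1.65628121 -0.25718349  3.85845374]
t 35.8 cur [ 0.6481  0.1881  0.1114 -1.4688] tilt [ 3.e-04  3.e-04 -1.e+00]
[0.2201, -0.1133, 0.0114] wz -1.389 ;
```

Request:
jog_arm(motion=[[[0, 0, -0.03, 0, 0, 0, 1], [0.01, -0.005, -0.06, 0, 0, -0.1, 1], [0.04, -0.02, -0.06, 0, 0, -0.22, 1], [0.07, -0.035, -0.06, 0, 0, -0.34, 1], [0.1, -0.05, -0.06, 0, 0, -0.46, 1], [0.13, -0.065, -0.06, 0, 0, -0.58, 1], [0.16, -0.08, -0.06, 0, 0, -0.7, 1], [0.19, -0.1, -0.04, 0, 0, -0.82, 1], [0.21, -0.11, -0.02, 0, 0, -0.94, 1], [0.22, -0.113, 0, 0, 0, -1.06, 1]]])

```text
clock: 36.62
position: [0.5092, 0.4001, 0.1099]
ee_rot: [-0.619, -3.077, -0.003]
force: [-0.0, -1.1, -2.6]
width: 0.696
gripper_force: 35.0
```

Request:
jog_arm(motion=[[[0, 0, 0, 0, 0, -0.12, 1], [0, 0, 0.01, 0, 0, -0.24, 1], [0, 0, 0.02, 0, 0, -0.329, 1], [0, 0, 0.02, 0, 0, -0.329, 1], [0, 0, 0.02, 0, 0, -0.329, 1]]])

```text
clock: 37.03
position: [0.5128, 0.3948, 0.0904]
ee_rot: [-0.131, -3.137, 0.002]
force: [0.6, -0.0, -2.3]
width: 0.692
gripper_force: 35.0
```

Run:
```python
from h import *
s=observe();print(s["width"],s["gripper_force"],s["force"])
plan([(.513,.3955,.017,-.08)])
```

```text
0.6916587291810629 34.99882936477661 [ 0.64569016 -0.00508805 -2.29203831]
t 37.0 cur [ 0.5128  0.3948  0.0904 -0.0832] tilt [ 0.0014 -0.0011 -1.    ]
[-0.0001, 0.0007, 0.0734] wz -0.003 ;
```

Request:
jog_arm(motion=[[[0, 0, 0.03, 0, 0, 0, 1], [0, 0, 0.055, 0, 0, 0, 1], [0, 0, 0.066, 0, 0, 0, 1], [0, 0, 0.071, 0, 0, 0, 1], [0, 0, 0.0735, 0, 0, 0, 1], [0, 0, 0.074, 0, 0, 0, 1], [0, 0, 0.0745, 0, 0, 0, 1]]])

```text
clock: 37.62
position: [0.5141, 0.3959, 0.0178]
ee_rot: [0.126, 3.138, 0.002]
force: [-0.6, 0.8, -3.5]
width: 0.693
gripper_force: 35.0
```

Run:
```python
from h import *
s=observe();print(s["width"],s["force"])
plan([(.513,.3955,.016,-.08)])
plan([(.647,.1866,.15,RY-np.pi/2)],cur=(.513,.3955,.09,-.08))
```

```text
0.6934966034194957 [-0.61174364  0.82768973 -3.48422401]
t 37.6 cur [ 0.5141  0.3959  0.0178 -0.0805] tilt [-0.0015  0.0014 -1.    ]
[0.0011, -0.0005, 0.0018] wz -0.0 ; 
t 37.6 cur [ 0.513   0.3955  0.09   -0.08  ] tilt [-0.0015  0.0014 -1.    ]
[-0.1503, -0.1975, -0.06] wz 1.391 ;
```

Request:
jog_arm(motion=[[[0.001, 0, 0.0015, 0, 0, 0, 1], [0.001, 0, 0.002, 0, 0, 0, 1], [0.001, 0, 0.002, 0, 0, 0, -0.3], [0.001, 0, 0.002, 0, 0, 0, -1], [0.001, 0, 0.002, 0, 0, 0, -1], [0.001, 0, 0.002, 0, 0, 0, -1], [0.001, 0, -0.03, 0, 0, 0, -1], [0.001, 0, -0.07, 0, 0, 0, -1]]])

```text
clock: 38.28
position: [0.5102, 0.3939, 0.0841]
ee_rot: [-0.125, -3.134, 0.008]
force: [1.0, 1.2, 0.4]
width: 0.982
gripper_force: 0.0
```

Request:
jog_arm(motion=[[[0, 0, -0.03, 0, 0, 0.12, -1], [-0.02, -0.025, -0.06, 0, 0, 0.24, -1], [-0.04, -0.05, -0.06, 0, 0, 0.36, -1], [-0.06, -0.08, -0.06, 0, 0, 0.48, -1], [-0.08, -0.105, -0.06, 0, 0, 0.6, -1], [-0.1, -0.13, -0.06, 0, 0, 0.72, -1], [-0.12, -0.16, -0.06, 0, 0, 0.84, -1], [-0.14, -0.185, -0.06, 0, 0, 0.96, -1], [-0.15, -0.197, -0.06, 0, 0, 1.08, -1], [-0.15, -0.197, -0.06, 0, 0, 1.2, -1]]])

```text
clock: 39.12
position: [0.6485, 0.181, 0.1472]
ee_rot: [1.89, 2.505, -0.001]
force: [-0.4, -0.1, -0.1]
width: 1.001
gripper_force: 0.0
```

Run:
```python
from h import *
stack(1,c=np.array((.513,.3955)),a=-.08,base=.004)
plan([(.647,.1875,.0855,RY-np.pi/2)])
```

```text
scene loose [np.float64(0.6213), np.float64(0.2291), np.float64(0.2715), np.float64(0.132)]
scene column [np.float64(0.5112), np.float64(0.4009), np.float64(-0.0662), np.float64(0.711)] 344
scene loose [np.float64(0.3408), np.float64(0.0617), np.float64(1.7397), np.float64(0.87)]
scene loose [np.float64(0.6122), np.float64(0.2877), np.float64(1.6158), np.float64(0.88)]
top column [np.float64(0.5138), np.float64(0.4041), np.float64(-0.1001), np.float64(0.624)] 443
top loose [np.float64(0.5316), np.float64(0.5296), np.float64(-1.7343), np.float64(0.943)]
top loose [np.float64(0.346), np.float64(0.0588), np.float64(-1.4961), np.float64(0.95)]
top loose [np.float64(0.6883), np.float64(0.1397), np.float64(0.2212), np.float64(0.209)]
t 39.3 cur [ 0.6457  0.188   0.1462 -1.2747] tilt [ 3.e-04 -5.e-04 -1.e+00]
[-0.0008, 0.0011, 0.0607] wz 0.196 ;
```

Request:
jog_arm(motion=[[[-0.001, 0.001, 0, 0, 0, 0.1, -1], [-0.001, 0.001, 0, 0, 0, 0.196, -1], [-0.001, 0.001, 0.02, 0, 0, 0.196, -1], [-0.001, 0.001, 0.045, 0, 0, 0.196, -1], [-0.001, 0.001, 0.057, 0, 0, 0.196, -1], [-0.001, 0.001, 0.0595, 0, 0, 0.196, -1], [-0.001, 0.001, 0.0595, 0, 0, 0.196, -1], [-0.001, 0.001, 0.0595, 0, 0, 0.196, -1]]])

```text
clock: 39.98
position: [0.6478, 0.1867, 0.0879]
ee_rot: [2.112, 2.325, 0.001]
force: [0.9, 0.4, 0.7]
width: 1.0
gripper_force: 0.0
```

Run:
```python
from h import *
plan([(.647,.1875,.0855,RY-np.pi/2)])
i=np.hstack([cv2.resize(np.ascontiguousarray(get_image(n)[r0:r0+90,c0:c0+120,::-1]),(400,300),interpolation=cv2.INTER_CUBIC) for n,c0,r0 in(("top",110,170),("scene",290,130))]);cv2.imwrite("pics/n.png",i)
```

```text
t 40.0 cur [ 0.6478  0.1867  0.0879 -1.4746] tilt [ 2.e-04  1.e-03 -1.e+00]
[0.0009, -0.0007, 0.0024] wz -0.004 ;
```

View pics/n.png

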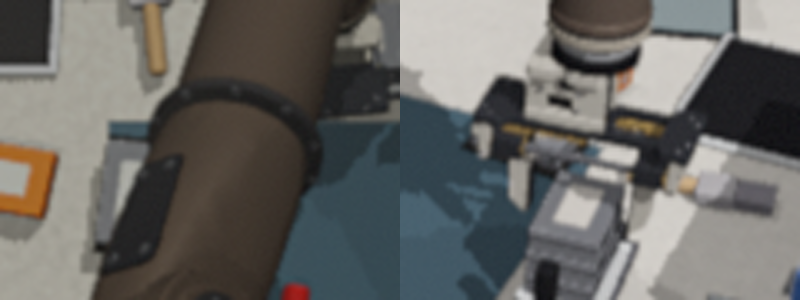

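Request:
jog_arm(motion=[[[0.001, 0, 0.002, 0, 0, 0, -1], [0.001, 0, 0.002, 0, 0, 0, 1], [0.001, 0, 0.002, 0, 0, 0, 1], [0.001, 0, 0.002, 0, 0, 0, 1], [0.001, 0, 0.002, 0, 0, 0, 1], [0.001, 0, 0.002, 0, 0, 0, 1], [0.001, 0, 0.002, 0, 0, 0, 1]]])

```text
clock: 40.67
position: [0.6473, 0.1874, 0.0851]
ee_rot: [2.114, 2.324, 0.0]
force: [-0.3, 0.3, 1.3]
width: 0.694
gripper_force: 35.0
```

Run:
```python
from h import *
s=observe();print(s["width"],s["gripper_force"],s["force"])
plan([(.513,.3955,.10,-.08)])
```

```text
0.6938617719783374 34.98607099056244 [-0.27005236  0.29858867  1.25403343]
t 40.7 cur [ 0.6473  0.1874  0.0851 -1.4759] tilt [ 1.e-04  1.e-04 -1.e+00]
[0.2199, -0.114, -0.0149] wz -1.396 ;
```

Request:
jog_arm(motion=[[[0, 0, -0.03, 0, 0, 0, 1], [0.01, -0.005, -0.06, 0, 0, -0.1, 1], [0.04, -0.02, -0.07, 0, 0, -0.22, 1], [0.07, -0.035, -0.07, 0, 0, -0.34, 1], [0.1, -0.05, -0.07, 0, 0, -0.46, 1], [0.13, -0.065, -0.07, 0, 0, -0.58, 1], [0.16, -0.08, -0.06, 0, 0, -0.7, 1], [0.19, -0.1, -0.04, 0, 0, -0.82, 1], [0.21, -0.11, -0.02, 0, 0, -0.94, 1], [0.22, -0.114, -0.015, 0, 0, -1.06, 1]]])

```text
clock: 41.5
position: [0.5074, 0.3992, 0.0965]
ee_rot: [-0.63, -3.072, 0.003]
force: [-0.5, -0.5, -3.0]
width: 0.69
gripper_force: 35.0
```

Request:
jog_arm(motion=[[[0, 0, 0, 0, 0, -0.12, 1], [0, 0, 0, 0, 0, -0.24, 1], [0, 0, 0, 0, 0, -0.336, 1], [0, 0, 0, 0, 0, -0.336, 1], [0, 0, 0, 0, 0, -0.336, 1]]])

```text
clock: 41.92
position: [0.5129, 0.3953, 0.0998]
ee_rot: [-0.131, -3.138, 0.0]
force: [0.3, 0.5, -1.9]
width: 0.693
gripper_force: 35.0
```

Run:
```python
from h import *
s=observe();print(s["width"],s["gripper_force"],s["force"])
plan([(.513,.3955,.0385,-.08)])
i=np.hstack([cv2.resize(np.ascontiguousarray(get_image(n)[r0:r0+90,c0:c0+120,::-1]),(400,300),interpolation=cv2.INTER_CUBIC) for n,c0,r0 in(("top",110,170),("scene",270,120))]);cv2.imwrite("pics/o.png",i)
```

```text
0.6934250612655979 34.9836140871048 [ 0.30777188  0.50258792 -1.9390263 ]
t 41.9 cur [ 0.5129  0.3953  0.0998 -0.0835] tilt [ 5.e-04 -1.e-04 -1.e+00]
[-0.0001, 0.0002, 0.0613] wz -0.003 ;
```

View pics/o.png

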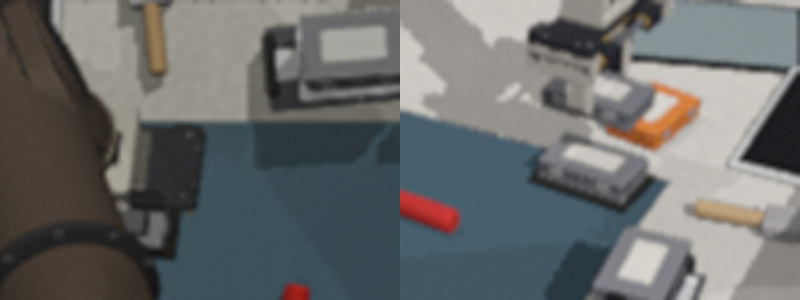

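Request:
jog_arm(motion=[[[0, 0, 0.03, 0, 0, 0, 1], [0, 0, 0.047, 0, 0, 0, 1], [0, 0, 0.056, 0, 0, 0, 1], [0, 0, 0.06, 0, 0, 0, 1], [0, 0, 0.0615, 0, 0, 0, 1], [0, 0, 0.062, 0, 0, 0, 1], [0, 0, 0.0625, 0, 0, 0, 1]]])

```text
clock: 42.6
position: [0.5136, 0.3961, 0.0385]
ee_rot: [0.126, 3.138, 0.002]
force: [0.0, 0.3, -1.5]
width: 0.691
gripper_force: 35.0
```

Run:
```python
from h import *
s=observe();print(s["width"],s["force"])
plan([(.513,.3955,.037,-.08)])
```

```text
0.6914832614699128 [ 0.01551586  0.29641582 -1.46038534]
t 42.6 cur [ 0.5136  0.3961  0.0385 -0.0803] tilt [-0.0012  0.0012 -1.    ]
[0.0005, -0.0006, 0.0015] wz -0.0 ;
```

Request:
jog_arm(motion=[[[0, 0, 0.001, 0, 0, 0, 1], [0, 0, 0.0018, 0, 0, 0, 1], [0, 0, 0.0018, 0, 0, 0, -0.3], [0, 0, 0.0018, 0, 0, 0, -1], [0, 0, 0.0018, 0, 0, 0, -1], [0, 0, 0.0018, 0, 0, 0, -1], [0, 0, -0.03, 0, 0, 0, -1], [0, 0, -0.07, 0, 0, 0, -1]]])

```text
clock: 43.27
position: [0.5108, 0.3942, 0.1052]
ee_rot: [-0.125, -3.134, 0.007]
force: [1.6, 0.3, 1.0]
width: 0.982
gripper_force: 0.0
```

Request:
jog_arm(motion=[[[0, 0, -0.02, 0, 0, 0.12, -1], [-0.02, -0.025, -0.03, 0, 0, 0.24, -1], [-0.04, -0.05, -0.03, 0, 0, 0.36, -1], [-0.06, -0.08, -0.03, 0, 0, 0.48, -1], [-0.08, -0.105, -0.03, 0, 0, 0.6, -1], [-0.1, -0.13, -0.03, 0, 0, 0.72, -1], [-0.12, -0.16, -0.03, 0, 0, 0.84, -1], [-0.14, -0.185, -0.03, 0, 0, 0.96, -1], [-0.15, -0.197, -0.03, 0, 0, 1.08, -1], [-0.15, -0.197, -0.03, 0, 0, 1.2, -1]]])

```text
clock: 44.1
position: [0.6492, 0.1813, 0.1382]
ee_rot: [1.89, 2.505, -0.001]
force: [-0.6, 0.4, 0.6]
width: 1.001
gripper_force: 0.0
```

Run:
```python
from h import *
get_image("scene")
for d in silhouettes("case1","scene"):
    if d["p"]>.3: print(round(d["p"],2),d["pixel"],d["mask"].sum())
print("expected pad col px",proj("scene",[[.513,.3955,.052]]),"deck col",proj("scene",[[.647,.187,.076]]))
plan([(.647,.1872,.061,RY-np.pi/2)])
```

```text
0.79 [341.9, 202.2] 557
0.65 [235.0, 206.6] 555
0.63 [336.5, 167.2] 147
0.54 [341.4, 217.3] 68
expected pad col px [[328.250555   161.59417384]] deck col [[342.91300484 198.22661608]]
t 44.2 cur [ 0.6471  0.1863  0.1373 -1.284 ] tilt [-6.e-04 -2.e-04 -1.e+00]
[0.0009, 0.0002, 0.0763] wz 0.187 ;
```

Request:
jog_arm(motion=[[[0.001, 0, 0.01, 0, 0, 0.1, -1], [0.001, 0, 0.02, 0, 0, 0.187, -1], [0.001, 0, 0.03, 0, 0, 0.187, -1], [0.001, 0, 0.055, 0, 0, 0.187, -1], [0.001, 0, 0.072, 0, 0, 0.187, -1], [0.001, 0, 0.076, 0, 0, 0.187, -1], [0.001, 0, 0.076, 0, 0, 0.187, -1], [0.001, 0, 0.076, 0, 0, 0.187, -1]]])

```text
clock: 44.87
position: [0.6466, 0.1886, 0.062]
ee_rot: [2.1, 2.337, 0.001]
force: [-0.3, 0.6, -0.5]
width: 1.001
gripper_force: 0.0
```

Request:
jog_arm(motion=[[[0, 0, 0.001, 0, 0, 0, -1], [0, 0, 0.001, 0, 0, 0, 1], [0, 0, 0.001, 0, 0, 0, 1], [0, 0, 0.001, 0, 0, 0, 1], [0, 0, 0.001, 0, 0, 0, 1], [0, 0, 0.001, 0, 0, 0, 1], [0, 0, 0.001, 0, 0, 0, 1]]])

```text
clock: 45.45
position: [0.6467, 0.1883, 0.0608]
ee_rot: [2.103, 2.334, 0.001]
force: [0.7, 1.1, 1.8]
width: 0.692
gripper_force: 34.9
```

Run:
```python
from h import *
s=observe();print(s["width"],s["gripper_force"],s["force"])
plan([(.513,.3955,.12,-.08)])
```

```text
0.6922370267847311 34.89228665828705 [0.66368326 1.13750326 1.75775695]
t 45.5 cur [ 0.6467  0.1883  0.0608 -1.4667] tilt [ 1.e-04  7.e-04 -1.e+00]
[0.2199, -0.1115, -0.0592] wz -1.387 ;
```

Request:
jog_arm(motion=[[[0, 0, -0.03, 0, 0, 0, 1], [0.01, -0.005, -0.06, 0, 0, -0.1, 1], [0.04, -0.02, -0.08, 0, 0, -0.22, 1], [0.07, -0.035, -0.08, 0, 0, -0.34, 1], [0.1, -0.05, -0.08, 0, 0, -0.46, 1], [0.13, -0.065, -0.08, 0, 0, -0.58, 1], [0.16, -0.08, -0.075, 0, 0, -0.7, 1], [0.19, -0.1, -0.065, 0, 0, -0.82, 1], [0.21, -0.11, -0.06, 0, 0, -0.94, 1], [0.22, -0.1115, -0.06, 0, 0, -1.06, 1]]])

```text
clock: 46.28
position: [0.5076, 0.3995, 0.1185]
ee_rot: [-0.616, -3.076, 0.002]
force: [-0.6, 0.0, -2.2]
width: 0.695
gripper_force: 34.9
```

Request:
jog_arm(motion=[[[0, 0, 0, 0, 0, -0.12, 1], [0, 0, 0, 0, 0, -0.24, 1], [0, 0, 0, 0, 0, -0.327, 1], [0, 0, 0, 0, 0, -0.327, 1], [0, 0, 0, 0, 0, -0.327, 1]]])

```text
clock: 46.7
position: [0.5126, 0.3951, 0.1202]
ee_rot: [-0.131, -3.138, 0.0]
force: [-0.4, 0.4, -2.3]
width: 0.692
gripper_force: 34.9
```

Run:
```python
from h import *
s=observe();print(s["width"],s["gripper_force"],s["force"])
plan([(.513,.3955,.0625,-.08)])
```

```text
0.691573366300145 34.89943206310272 [-0.37560795  0.38655765 -2.34182045]
t 46.7 cur [ 0.5126  0.3951  0.1202 -0.0832] tilt [ 6.e-04 -3.e-04 -1.e+00]
[-0.0004, 0.0004, 0.0577] wz -0.003 ;
```

Request:
jog_arm(motion=[[[0, 0, 0.03, 0, 0, 0.0, 1], [0, 0, 0.045, 0, 0, 0, 1], [0, 0, 0.053, 0, 0, 0, 1], [0, 0, 0.0565, 0, 0, 0, 1], [0, 0, 0.058, 0, 0, 0, 1], [0, 0, 0.0585, 0, 0, 0, 1], [0, 0, 0.059, 0, 0, 0, 1]]])

```text
clock: 47.28
position: [0.5133, 0.3959, 0.0624]
ee_rot: [0.126, 3.138, 0.002]
force: [0.3, -0.0, -2.6]
width: 0.695
gripper_force: 34.9
```

Run:
```python
from h import *
s=observe();print(s["width"],s["force"])
plan([(.513,.3955,.061,-.08)])
```

```text
0.6951497256385255 [ 0.32654168 -0.00373661 -2.58840829]
t 47.3 cur [ 0.5133  0.3959  0.0624 -0.0804] tilt [-0.0011  0.0011 -1.    ]
[0.0003, -0.0004, 0.0014] wz -0.0 ;
```

Request:
jog_arm(motion=[[[0, 0, 0.001, 0, 0, 0, 1], [0, 0, 0.0018, 0, 0, 0, 1], [0, 0, 0.0018, 0, 0, 0, -0.3], [0, 0, 0.0018, 0, 0, 0, -1], [0, 0, 0.0018, 0, 0, 0, -1], [0, 0, 0.0018, 0, 0, 0, -1], [0, 0, -0.03, 0, 0, 0, -1], [0, 0, -0.07, 0, 0, 0, -1]]])

```text
clock: 47.95
position: [0.5106, 0.3941, 0.1291]
ee_rot: [-0.125, -3.134, 0.008]
force: [1.0, 0.9, -0.2]
width: 0.983
gripper_force: 0.0
```

Request:
jog_arm(motion=[[[0, 0, -0.02, 0, 0, 0.12, -1], [-0.02, -0.025, -0.03, 0, 0, 0.24, -1], [-0.04, -0.05, -0.03, 0, 0, 0.36, -1], [-0.06, -0.08, -0.03, 0, 0, 0.48, -1], [-0.08, -0.105, -0.02, 0, 0, 0.6, -1], [-0.1, -0.13, 0, 0, 0, 0.72, -1], [-0.12, -0.16, 0.01, 0, 0, 0.84, -1], [-0.14, -0.185, 0.02, 0, 0, 0.96, -1], [-0.15, -0.197, 0.02, 0, 0, 1.08, -1], [-0.15, -0.197, 0.02, 0, 0, 1.2, -1]]])

```text
clock: 48.78
position: [0.6485, 0.1809, 0.1112]
ee_rot: [1.89, 2.506, -0.003]
force: [0.6, -0.2, 0.2]
width: 0.999
gripper_force: 0.0
```

Run:
```python
from h import *
get_image("scene")
for d in silhouettes("case1","scene"):
    if d["p"]>.3: print(round(d["p"],2),d["pixel"],d["mask"].sum())
print("expected pad col px",proj("scene",[[.513,.3955,.076]]),"deck",proj("scene",[[.647,.187,.052]]))
plan([(.647,.1875,.0375,RY-np.pi/2)])
```

```text
0.94 [237.7, 211.1] 520
0.81 [342.9, 203.0] 428
0.48 [336.6, 176.5] 76
expected pad col px [[328.68053893 155.6778108 ]] deck [[342.26087918 204.50393399]]
t 48.9 cur [ 0.6468  0.1861  0.111  -1.2841] tilt [-8.e-04 -5.e-04 -1.e+00]
[0.0013, 0.0006, 0.0735] wz 0.187 ;
```

Request:
jog_arm(motion=[[[0.001, 0, 0.01, 0, 0, 0.1, -1], [0.001, 0, 0.02, 0, 0, 0.187, -1], [0.001, 0, 0.03, 0, 0, 0.187, -1], [0.001, 0, 0.055, 0, 0, 0.187, -1], [0.001, 0, 0.069, 0, 0, 0.187, -1], [0.001, 0, 0.073, 0, 0, 0.187, -1], [0.001, 0, 0.073, 0, 0, 0.187, -1], [0.001, 0, 0.073, 0, 0, 0.187, -1]]])

```text
clock: 49.55
position: [0.6464, 0.1882, 0.0389]
ee_rot: [2.101, 2.335, 0.0]
force: [0.4, 0.2, -0.5]
width: 0.998
gripper_force: 0.0
```

Request:
jog_arm(motion=[[[0, 0, 0.001, 0, 0, 0, -1], [0, 0, 0.001, 0, 0, 0, 1], [0, 0, 0.001, 0, 0, 0, 1], [0, 0, 0.001, 0, 0, 0, 1], [0, 0, 0.001, 0, 0, 0, 1], [0, 0, 0.001, 0, 0, 0, 1], [0, 0, 0.001, 0, 0, 0, 1]]])

```text
clock: 50.13
position: [0.6465, 0.1882, 0.0378]
ee_rot: [2.103, 2.334, 0.001]
force: [0.9, 0.1, 1.4]
width: 0.692
gripper_force: 34.9
```

Run:
```python
from h import *
s=observe();print(s["width"],s["gripper_force"],s["force"])
plan([(.513,.3955,.145,-.08)])
```

```text
0.6921599544647866 34.935863614082336 [0.876157   0.06017647 1.39192625]
t 50.1 cur [ 0.6465  0.1882  0.0378 -1.4668] tilt [ 2.e-04  6.e-04 -1.e+00]
[0.22, -0.1112, -0.1072] wz -1.387 ;
```

Request:
jog_arm(motion=[[[0, 0, -0.03, 0, 0, 0, 1], [0, 0, -0.06, 0, 0, -0.1, 1], [0.03, -0.015, -0.09, 0, 0, -0.22, 1], [0.065, -0.033, -0.108, 0, 0, -0.34, 1], [0.1, -0.05, -0.108, 0, 0, -0.46, 1], [0.13, -0.065, -0.108, 0, 0, -0.58, 1], [0.16, -0.08, -0.108, 0, 0, -0.7, 1], [0.19, -0.1, -0.108, 0, 0, -0.82, 1], [0.21, -0.11, -0.108, 0, 0, -0.94, 1], [0.22, -0.111, -0.108, 0, 0, -1.06, 1]]])

```text
clock: 50.97
position: [0.5084, 0.3998, 0.1447]
ee_rot: [-0.616, -3.077, -0.001]
force: [0.5, 0.1, -2.7]
width: 0.693
gripper_force: 34.9
```

Request:
jog_arm(motion=[[[0, 0, 0, 0, 0, -0.12, 1], [0, 0, 0, 0, 0, -0.24, 1], [0, 0, 0, 0, 0, -0.327, 1], [0, 0, 0, 0, 0, -0.327, 1], [0, 0, 0, 0, 0, -0.327, 1]]])

```text
clock: 51.38
position: [0.5128, 0.395, 0.1451]
ee_rot: [-0.131, -3.138, 0.001]
force: [-0.6, -0.2, -2.9]
width: 0.694
gripper_force: 34.9
```

Run:
```python
from h import *
s=observe();print(s["width"],s["gripper_force"],s["force"])
plan([(.513,.3955,.0873,-.08)])
```

```text
0.6940712598746949 34.94257986545563 [-0.64067542 -0.15973949 -2.85498067]
t 51.4 cur [ 0.5128  0.395   0.1451 -0.0832] tilt [ 8.e-04 -4.e-04 -1.e+00]
[-0.0002, 0.0005, 0.0578] wz -0.003 ;
```

Request:
jog_arm(motion=[[[0, 0, 0.03, 0, 0, 0.0, 1], [0, 0, 0.045, 0, 0, 0, 1], [0, 0, 0.053, 0, 0, 0, 1], [0, 0, 0.0565, 0, 0, 0, 1], [0, 0, 0.058, 0, 0, 0, 1], [0, 0, 0.0585, 0, 0, 0, 1], [0, 0, 0.059, 0, 0, 0, 1]]])

```text
clock: 51.97
position: [0.5136, 0.3958, 0.0874]
ee_rot: [0.126, 3.138, 0.002]
force: [0.4, 0.5, -3.1]
width: 0.697
gripper_force: 34.9
```

Run:
```python
from h import *
s=observe();print(s["width"],s["force"])
plan([(.513,.3955,.0858,-.08)])
```

```text
0.6971678629153981 [ 0.39402445  0.5333871  -3.08278894]
t 52.0 cur [ 0.5136  0.3958  0.0874 -0.0804] tilt [-0.0011  0.0011 -1.    ]
[0.0006, -0.0004, 0.0016] wz -0.0 ;
```

Release, rise, and clear the view (away towards -y).

Request:
jog_arm(motion=[[[0, 0, 0.001, 0, 0, 0, 1], [0, 0, 0.0018, 0, 0, 0, 1], [0, 0, 0.0018, 0, 0, 0, -0.3], [0, 0, 0.0018, 0, 0, 0, -1], [0, 0, 0.0018, 0, 0, 0, -1], [0, 0, 0.0018, 0, 0, 0, -1], [0, 0, -0.03, 0, 0, 0, -1], [0, 0, -0.07, 0, 0, 0, -1], [0, 0, -0.11, 0, 0, 0, -1]]])

```text
clock: 52.72
position: [0.5125, 0.3949, 0.1973]
ee_rot: [-0.126, -3.138, 0.002]
force: [0.5, 1.0, 0.4]
width: 0.997
gripper_force: 0.0
```

Request:
jog_arm(motion=[[[0, -0.03, -0.02, 0, 0, 0, -1], [0, -0.07, -0.04, 0, 0, 0, -1], [0, -0.11, -0.04, 0, 0, 0, -1], [0, -0.15, -0.04, 0, 0, 0, -1], [0, -0.19, -0.04, 0, 0, 0, -1], [0, -0.23, -0.04, 0, 0, 0, -1], [0, -0.27, -0.04, 0, 0, 0, -1], [0, -0.31, -0.04, 0, 0, 0, -1], [0, -0.35, -0.04, 0, 0, 0, -1], [0, -0.39, -0.04, 0, 0, 0, -1]]])

```text
clock: 53.55
position: [0.4815, 0.0048, 0.237]
ee_rot: [0.125, 3.138, 0.001]
force: [1.4, -0.4, 0.6]
width: 1.002
gripper_force: 0.0
```

Run:
```python
from h import *
print(st()[:2])
for n in P:
    get_image(n)
    for d in silhouettes("case1",n):
        if d["p"]>.25:
            f=[fit({n:d["mask"]},*unproj(n,d["pixel"],z)[:2],-.08,.1,.064,z0,.1) for z,z0 in((.1,.076),(.06,.004))] if np.hypot(*(unproj(n,d["pixel"],.07)[:2]-[.51,.39]))<.08 else ""
            print(n,round(d["p"],2),d["pixel"],int(d["mask"].sum()),[[float(v) for v in q] for q in f])
    for d in silhouettes("carrier",n)[:1]: print("carrier",n,d["pixel"],int(d["mask"].sum()))
    print("exp",proj(n,[[.513,.3955,.1],[.513,.3955,.004],[.647,.187,.028]]).round(1).tolist())
```

```text
(53.55, array([0.4815, 0.0048, 0.237 ]))
scene 0.93 [233.4, 209.6] 601 []
scene 0.75 [326.0, 168.1] 175 [[0.5395, 0.3287, 0.1358, 0.33], [0.5314, 0.3448, 0.257, 0.162]]
scene 0.71 [352.9, 149.7] 118 []
scene 0.68 [327.6, 155.9] 449 [[0.5254, 0.3646, -0.0464, 0.867], [0.49, 0.4611, 0.2955, 0.443]]
scene 0.67 [331.8, 173.5] 225 []
scene 0.55 [344.2, 151.5] 147 [[0.5494, 0.4025, 0.2423, 0.276], [0.5214, 0.4824, 0.3131, 0.16]]
carrier scene [341.3, 216.4] 766
exp [[329.1, 149.6], [327.4, 173.1], [341.6, 210.6]]
top 0.89 [104.9, 220.7] 515 []
top 0.79 [125.1, 227.2] 644 [[0.5049, 0.4515, -0.216, 0.826], [0.5124, 0.4606, 0.1187, 0.631]]
top 0.75 [144.6, 225.1] 704 [[0.5127, 0.3908, -0.0872, 0.913], [0.5191, 0.392, 0.0089, 0.718]]
top 0.68 [220.8, 185.1] 1066 []
top 0.62 [245.5, 278.8] 148 []
carrier top [218.9, 185.1] 1082
exp [[144.7, 223.2], [151.3, 228.5], [216.3, 186.4]]
```

Run:
```python
from h import *
M={}
for n in P:
    im=get_image(n)
    M[n]=[d for d in silhouettes("case1",n) if d["p"]>.25]
    np.save(f"im_{n}.npy",im)
d=[d for d in M["top"] if abs(d["pixel"][0]-125)<4]
for z0 in(0,.004,.028,.052,.076):
    for n,px in(("top",(125,227)),("top",(144.6,225)),("scene",(327.6,156))):
        d=min(M[n],key=lambda d:np.hypot(*(np.array(d["pixel"])-px)))
        print(z0,n,px,[float(v) for v in fit({n:d["mask"]},*unproj(n,d["pixel"],z0+.02)[:2],[-.3,.1],.1,.064,z0,z0+.024)])
def asc(n,c0,c1,r0,r1,st=1):
    im=np.load(f"im_{n}.npy").astype(int)
    for r in range(r0,r1,st):
        print("".join("O" if p[0]-p[2]>50 else "b" if p[2]-p[0]>12 else " .:-=+*#%@"[min(9,p.sum()//70)] for p in im[r,c0:c1]))
asc("scene",295,375,135,190);print();asc("top",90,170,200,255)
```

```text
0 top (125, 227) [0.5383, 0.5438, -0.2454, 0.629]
0 top (144.6, 225) [0.5262, 0.4085, -0.1191, 0.898]
0 scene (327.6, 156) [0.4837, 0.4818, -0.1803, 0.929]
0.004 top (125, 227) [0.5428, 0.5413, -0.245, 0.628]
0.004 top (144.6, 225) [0.5252, 0.4079, -0.1275, 0.895]
0.004 scene (327.6, 156) [0.4852, 0.4763, -0.1572, 0.924]
0.028 top (125, 227) [0.5371, 0.534, -0.2494, 0.621]
0.028 top (144.6, 225) [0.5211, 0.4023, -0.0966, 0.875]
0.028 scene (327.6, 156) [0.4997, 0.4386, -0.1965, 0.896]
0.052 top (125, 227) [0.5301, 0.5274, -0.2311, 0.613]
0.052 top (144.6, 225) [0.5171, 0.3973, -0.0771, 0.853]
0.052 scene (327.6, 156) [0.5124, 0.4013, -0.232, 0.854]
0.076 top (125, 227) [0.5248, 0.52, -0.2351, 0.603]
0.076 top (144.6, 225) [0.512, 0.3914, -0.1158, 0.828]
0.076 scene (327.6, 156) [0.5241, 0.3655, -0.0793, 0.812]
%%%%%%%%%%%%%%%%%%%%%%%%%%%%%%%%%%%%%%%+.-bbbbbbbbbbbbbbbbbbbbbbbbbbbbbbbbbbbbbb
%%%%%%%%%%%%%%%%%%%%%%%%%%%%%%%%%%%%%%#=.:--=====bbbbbbbbbbbbbbbbbbbbbbbbbbbbbbb
%%%%%%%%%%%%%%%%%%%%%%%%%%%%%%%%%%%%%%#+---:::::::------===bb=bbbbbbbbbbbbbbbbbb
%%%%%%%%%%%%%%%%%%%%%%%%%%%%%%%%%%%
[... 7932 characters left out ...]
======================-:..b..................bbbbbbb
******************+===============================-bbbbbbbbbbbbbbbb.....bbbbbbbb
******************+===============================-bbbbbbbbbbbbbbbbbbbbbbbbbbbbb
******************+===============================-bbbbbbbbbbbbbbbbbbbbbbbbbbbbb
******************+===============================-bbbbbbbbbbbbbbbbbbbbbbbbbbbbb
******************+===============================-bbbbbbbbbbbbbbbbbbbbbbbbbbbbb
******************+===============================-bbbbbbbbbbbbbbbbbbbbbbbbbbbbb
******************+============++=================-bbbbbbbbbbbbbbbbbbbbbbbbbbbbb
******************+=========++++*+================-bbbbbbbbbbbbbbbbbbbbbbbbbbbbb
```

Run:
```python
from h import *
for nm,n,px in[("far edge L","scene",(328,146)),("far edge R","scene",(350,154)),("left blob TL","scene",(307,156)),("left blob BL","scene",(304,159)),("left blob bot","scene",(309,163)),("slab TL","top",(119,209)),("slab BL","top",(114,241)),("slab BR","top",(130,244)),("slab TR","top",(138,214))]:
    print(nm,[(z,np.round(unproj(n,px,z)[:2],3).tolist()) for z in(0,.024,.05,.076,.1)])
for z in(.076,.1): print("col top",z,{n:proj(n,box(.513,.3955,-.08,.1,.064,z-.024,z)[1::2]).round(0).tolist() for n in P})
print("flat on table at .50,.475 top",proj("top",box(.513,.475,-.1,.1,.064,0,.024)[1::2]).round(0).tolist(),proj("scene",box(.513,.475,-.1,.1,.064,0,.024)[1::2]).round(0).tolist())
```

```text
far edge L [(0, [0.438, 0.58]), (0.024, [0.453, 0.541]), (0.05, [0.469, 0.498]), (0.076, [0.485, 0.456]), (0.1, [0.5, 0.417])]
far edge R [(0, [0.536, 0.562]), (0.024, [0.549, 0.523]), (0.05, [0.562, 0.481]), (0.076, [0.575, 0.44]), (0.1, [0.587, 0.401])]
left blob TL [(0, [0.396, 0.474]), (0.024, [0.412, 0.438]), (0.05, [0.43, 0.399]), (0.076, [0.447, 0.359]), (0.1, [0.463, 0.323])]
left blob BL [(0, [0.395, 0.45]), (0.024, [0.411, 0.414]), (0.05, [0.429, 0.375]), (0.076, [0.446, 0.337]), (0.1, [0.462, 0.301])]
left blob bot [(0, [0.424, 0.433]), (0.024, [0.439, 0.397]), (0.05, [0.456, 0.359]), (0.076, [0.472, 0.321]), (0.1, [0.487, 0.286])]
slab TL [(0, [0.578, 0.504]), (0.024, [0.573, 0.497]), (0.05, [0.568, 0.49]), (0.076, [0.562, 0.483]), (0.1, [0.557, 0.476])]
slab BL [(0, [0.473, 0.514]), (0.024, [0.47, 0.507]), (0.05, [0.466, 0.5]), (0.076, [0.462, 0.492]), (0.1, [0.458, 0.485])]
slab BR [(0, [0.463, 0.462]), (0.024, [0.46, 0.456]), (0.05, [0.456, 0.45]), (0.076, [0.453, 0.443]), (0.1, [0.449, 0.437])]
slab TR [(0, [0.561, 0.441]), (0.024, [0.557, 0.436]), (0.05, [0.552, 0.429]), (0.076, [0.546, 0.423]), (0.1, [0.542, 0.417])]
col top 0.076 {'scene': [[312.0, 156.0], [320.0, 148.0], [338.0, 164.0], [346.0, 156.0]], 'top': [[155.0, 241.0], [134.0, 240.0], [159.0, 210.0], [138.0, 208.0]]}
col top 0.1 {'scene': [[312.0, 150.0], [321.0, 142.0], [338.0, 158.0], [346.0, 149.0]], 'top': [[153.0, 240.0], [132.0, 239.0], [157.0, 208.0], [136.0, 206.0]]}
flat on table at .50,.475 top [[133.0, 244.0], [112.0, 242.0], [137.0, 213.0], [117.0, 211.0]] [[320.0, 158.0], [328.0, 150.0], [344.0, 166.0], [352.0, 158.0]]
```

Run:
```python
from h import *
ims={}
M={}
for n in P:
    ims[n]=get_image(n).astype(int);M[n]=[d for d in silhouettes("case1",n) if d["p"]>.2]
    for d in M[n]: print(n,round(d["p"],2),d["pixel"],int(d["mask"].sum()))
mt=min(M["top"],key=lambda d:np.hypot(*(np.array(d["pixel"])-(125,227))))["mask"]
def g(n,c0,c1,r0,r1,m=None):
    for r in range(r0,r1):
        print(r,"".join(("O" if p[0]-p[2]>50 else chr(97+min(25,p.sum()//22))) if m is None or not m[r,c0+i] else chr(65+min(25,p.sum()//22)) for i,p in enumerate(ims[n][r,c0:c1])))
g("top",108,162,204,248,mt)
ms=np.zeros((420,560),bool)
for d in M["scene"]:
    if abs(d["pixel"][0]-348)<9 and d["pixel"][1]<160: ms|=d["mask"]
g("scene",308,362,140,172,ms)
o=silhouettes("case1","top")
```

```text
scene 0.8 [328.0, 157.8] 460
scene 0.7 [354.4, 146.3] 157
scene 0.61 [327.6, 174.1] 198
scene 0.55 [236.3, 209.0] 556
scene 0.54 [328.2, 169.8] 197
scene 0.46 [346.9, 153.9] 171
top 0.86 [107.1, 220.7] 508
top 0.74 [126.0, 226.7] 525
top 0.68 [243.8, 277.7] 81
top 0.61 [146.7, 223.0] 680
top 0.58 [388.4, 230.2] 995
top 0.45 [161.8, 239.8] 81
204 uuuuuuuuuuuuuuuuuuuuuuvvvuvvvuuuuuuuvutttttttttttttttt
205 uuuuuuuuuuuuuuuuuuuuttuvuuvvuuuuuuututtsssssssssssssss
206 uuuuuuuuuvvuuuuuuttttttttuuuuuuuuuroonnnnnnnnnnnnnnnnn
207 uuuuuuuuuvvvvuvuutttttttttuuuutsrsplkkkkkkjjjjjjjjjjjj
208 uuuuuuuuvuvvuuuuttttttttttttutspoponmnnnmmlkkkjkkkkjjj
209 uuuuuuuuuuvuroopqqrsttttttstttqooooooooonnnnnnnnnomkjj
210 tuuuuuuuuuusnjLMMnnpqqrssssttspooooooooooooooooooonjij
211 sttttttuuutqkILMLLLMMnnppqqstspoooooooonnooooooooonjij
212 qqrsssstttsoJILMLLLLLLLMmnnoqqoooooonnnnnnnnoooooomigh
213 OOOOOOqrrsrnJJLMMMLLLLLLLLLmmnnnooooppppoonoooooonligh
214 OOOOOOOOOOOmKLLLLMLMLLLLLLLLllnnonosttttsrqqqonnonljhi
215 OOOOOOOOOOOlLMMMLMLLMLLLLLLLllnoonptvvvvuuuutqononlkii
216 OOOOOOOOOOOlKMMMLLLMLLLLMLLMllnoonpuvvvvvvvv
[... 3027 characters left out ...]
utollnpqplklmnopqrrrsstvwussssrqpnoQSPNOOOyzzzzzzzz
161 tuuusomlmnonlkkkklmnooqrrrssssssrqonnoRRONquxzzzzzzzzz
162 rtttqnnnmmmmlllllkkkkmnppqrrrssrqonnnORPORvxzzzzzzzzzz
163 mopomlmmmonlmmlllllkkkmppoooqrrqonnnnPQOPvyzzzzzzzzzzz
164 jjkkkkkmopomnnmmmlllllnqqpommoponnnmnQPPTyzzzzzzzzzzzz
165 iiijlllnpqpnmmmnnmmmmlmoppnkklnnnnmmnPOQwzzzzzzzzzzzzz
166 iiikmmmnpppmkklmmmmmlmmmmnmlklnnnmmnoOPTyzzzzzzzzzzzzz
167 iiikommnnnnmllkkkklllmmllmmllmnnmmnooOSxzzzzzzzzzzzzzz
168 iiijmmnnmnmmlmllljjkkmnmmmlllmnmlnoooPVyzzzzzzzzzzzzzz
169 jiiiklmnnonmmmmlllllkmpqpnklmmmllopnmrxzzzzzzzzzzzzzzz
170 lkihjklopqomnmmmmmmmlnpqqnlllmmmnponpuzzzzzzzzzzzzzzzz
171 mkhiklmpqqpmmmmmnonnnmoppnlkklmoponorwyzzzzzzzzzzzzzzz
```

Run:
```python
from h import *
from scipy.optimize import least_squares
def C(q,u,v,w):
    x,y,z,a,t=q;Rm=R.from_euler("zx",[a,t]).as_matrix();return np.array([x,y,z])+Rm@[u*.05,v*.032,w*.012]
obs=[("top",(1,1,1),(119.5,209)),("top",(-1,1,1),(115,240.5)),("scene",(1,1,1),(350.7,153.5)),("scene",(-1,1,1),(328,145.3)),("scene",(1,1,-1),(350.8,160.3))]
f=lambda q:np.concatenate([proj(n,[C(q,*s)])[0]-p for n,s,p in obs])
for t0 in(.2,.6,1.):
    r=least_squares(f,[.515,.47,.04,-.1,t0]);print(np.round(r.x,4),"cost",round(r.cost,2),np.round(r.fun,1))
q=r.x
for v in(-1,1):
    for w in(-1,1): print(v,w,np.round(C(q,1,v,w),3),np.round(C(q,-1,v,w),3),proj("scene",[C(q,1,v,w)]).round(0),proj("top",[C(q,-1,v,w)]).round(0))
print("orange",[ [float(v) for v in fit({"top":d["mask"]},.53,.53,1.4,.1,.064,0,.024)] for d in silhouettes("case1","top") if abs(d["pixel"][0]-107)<4])
for p in((345,170),(347,165)): print(p,unproj("scene",p,0),unproj("scene",p,.024))
```

```text
[ 0.5128  0.459   0.0424 -0.1228 -0.1278] cost 1.47 [ 0.6  0.3 -0.4  0.1  1.  -0.  -0.5  0.7 -0.  -0.8]
[ 0.5128  0.459   0.0424 -0.1228 -0.1278] cost 1.47 [ 0.6  0.3 -0.4  0.1  1.  -0.  -0.5  0.7 -0.  -0.8]
[ 0.5128  0.459   0.0424 -0.1228 -0.1278] cost 1.47 [ 0.6  0.3 -0.4  0.1  1.  -0.  -0.5  0.7 -0.  -0.8]
-1 -1 [0.558 0.42  0.035] [0.459 0.432 0.034] [[343. 165.]] [[137. 244.]]
-1 1 [0.558 0.423 0.059] [0.459 0.435 0.058] [[343. 159.]] [[134. 243.]]
1 -1 [0.566 0.483 0.027] [0.467 0.495 0.026] [[351. 160.]] [[118. 242.]]
1 1 [0.566 0.486 0.051] [0.467 0.498 0.049] [[352. 153.]] [[115. 241.]]
orange [[0.5317, 0.5344, 1.3694, 0.695]]
(345, 170) [0.55971394 0.4487714  0.        ] [0.57122025 0.41323433 0.024     ]
(347, 165) [0.55411657 0.48360171 0.        ] [0.56577697 0.44710578 0.024     ]
```

Run:
```python
from h import *
plan([(.592,.457,.20,-.08)],[(.592,.457,.03,-.08)])
```

```text
t 54.4 cur [ 0.4819  0.0069  0.2364 -0.0795] tilt [ 1.e-04 -0.e+00 -1.e+00]
[-0.074, 0.4575, 0.0364] wz 0.0 ; 
[0.0, 0.0, 0.17] wz -0.0 ;
```

Request:
jog_arm(motion=[[[-0.007, 0.04, 0, 0, 0, 0, 1], [-0.014, 0.08, 0, 0, 0, 0, 1], [-0.021, 0.12, 0, 0, 0, 0, 1], [-0.028, 0.16, 0, 0, 0, 0, 1], [-0.035, 0.2, 0, 0, 0, 0, 1], [-0.042, 0.24, 0, 0, 0, 0, 1], [-0.049, 0.28, 0, 0, 0, 0, 1], [-0.056, 0.32, 0, 0, 0, 0, 1], [-0.063, 0.36, 0, 0, 0, 0, 1], [-0.07, 0.4, 0, 0, 0, 0, 1]]])

```text
clock: 55.18
position: [0.5836, 0.402, 0.2362]
ee_rot: [-0.125, -3.139, -0.0]
force: [0.9, -0.3, 1.3]
width: 0.324
gripper_force: 0.0
```

Request:
jog_arm(motion=[[[-0.002, 0.03, 0, 0, 0, 0, 1], [-0.004, 0.058, 0, 0, 0, 0, 1], [-0.004, 0.058, 0.02, 0, 0, 0, 1], [-0.004, 0.058, 0.036, 0, 0, 0, 1], [-0.004, 0.058, 0.036, 0, 0, 0, 1]]])

```text
clock: 55.6
position: [0.5904, 0.457, 0.196]
ee_rot: [-0.124, -3.135, 0.007]
force: [0.0, -0.8, -1.1]
width: 0.004
gripper_force: 0.0
```

Run:
```python
from h import *
plan([(.592,.457,.03,-.08)]);print(observe()["width"])
```

```text
t 55.6 cur [ 0.5904  0.457   0.196  -0.079 ] tilt [ 0.0044 -0.0044 -1.    ]
[-0.0016, 0.0001, 0.166] wz 0.001 ; 
0.004435982654049437
```

Request:
jog_arm(motion=[[[-0.003, 0, 0.04, 0, 0, 0, 1], [-0.003, 0, 0.08, 0, 0, 0, 1], [-0.003, 0, 0.11, 0, 0, 0, 1], [-0.003, 0, 0.135, 0, 0, 0, 1], [-0.003, 0, 0.15, 0, 0, 0, 1], [-0.003, 0, 0.16, 0, 0, 0, 1], [-0.003, 0, 0.164, 0, 0, 0, 1], [-0.003, 0, 0.164, 0, 0, 0, 1]]])

```text
clock: 56.27
position: [0.5956, 0.4571, 0.0369]
ee_rot: [0.126, 3.139, 0.0]
force: [0.4, -0.4, 1.1]
width: 0.009
gripper_force: 0.0
```

Request:
jog_arm(motion=[[[0.006, 0, 0, 0, 0, 0, 1], [0.012, 0, 0, 0, 0, 0, 1], [0.018, 0, 0, 0, 0, 0, 1], [0.024, 0, 0, 0, 0, 0, 1], [0.03, 0, 0, 0, 0, 0, 1], [0.036, 0, 0, 0, 0, 0, 1], [0.04, 0, 0, 0, 0, 0, 1], [0.04, 0, 0, 0, 0, 0, 1]]])

```text
clock: 56.93
position: [0.5538, 0.4609, 0.0365]
ee_rot: [-0.124, -3.138, -0.0]
force: [-0.2, -0.3, -0.2]
width: 0.004
gripper_force: 0.0
```

Run:
```python
from h import *
plan();print(observe()["force"])
get_image("top")
for d in silhouettes("case1","top"):
    if d["p"]>.3 and d["pixel"][0]<170: print(round(d["p"],2),d["pixel"],int(d["mask"].sum()),np.argwhere(d["mask"]).min(0)[::-1],np.argwhere(d["mask"]).max(0)[::-1])
```

```text
t 56.9 cur [ 0.5538  0.4609  0.0365 -0.0787] tilt [ 1.e-03  1.e-04 -1.e+00]
[-0.22178114 -0.3433747  -0.24766012]
0.97 [147.4, 227.9] 487 [136 209] [159 241]
0.54 [145.9, 240.4] 31 [138 219] [160 242]
```

Request:
jog_arm(motion=[[[0.006, 0, 0, 0, 0, 0, 1], [0.012, 0, 0, 0, 0, 0, 1], [0.018, 0, 0, 0, 0, 0, 1], [0.024, 0, 0, 0, 0, 0, 1], [0.03, 0, 0, 0, 0, 0, 1], [0.036, 0, 0, 0, 0, 0, 1], [0.042, 0, 0, 0, 0, 0, 1]]])

```text
clock: 57.62
position: [0.513, 0.464, 0.0367]
ee_rot: [0.125, 3.139, 0.001]
force: [3.2, 1.8, -0.5]
width: 0.002
gripper_force: 1.4
```

Request:
jog_arm(motion=[[[0.006, 0, 0, 0, 0, 0, 1], [0.012, 0, 0, 0, 0, 0, 1], [0.018, 0, 0, 0, 0, 0, 1], [0.024, 0, 0, 0, 0, 0, 1], [0.03, 0, 0, 0, 0, 0, 1], [0.036, 0, 0, 0, 0, 0, 1], [0.036, 0, 0, 0, 0, 0, 1]]])

```text
clock: 58.2
position: [0.4755, 0.4668, 0.0362]
ee_rot: [-0.123, -3.137, 0.001]
force: [0.0, 0.1, 0.6]
width: 0.004
gripper_force: 0.0
```

Run:
```python
from h import *
plan();print(observe()["force"])
ims=get_image("scene").astype(int)
for d in silhouettes("case1","scene"):
    if d["p"]>.3 and d["pixel"][0]>270: print(round(d["p"],2),d["pixel"],int(d["mask"].sum()),np.argwhere(d["mask"]).min(0)[::-1],np.argwhere(d["mask"]).max(0)[::-1])
for r in range(138,186,1):
    print(r,"".join("O" if p[0]-p[2]>50 else chr(97+min(25,p.sum()//22)) for p in ims[r,275:365]))
```

```text
t 58.2 cur [ 0.4755  0.4668  0.0362 -0.0786] tilt [ 1.8e-03 -5.0e-04 -1.0e+00]
[0.02570703 0.05078176 0.64937711]
0.79 [329.2, 156.8] 419 [314 150] [346 168]
0.76 [309.4, 154.2] 141 [302 147] [316 160]
0.69 [329.4, 167.8] 186 [312 162] [343 174]
0.66 [326.8, 173.4] 126 [313 169] [339 179]
0.46 [352.3, 150.1] 231 [338 145] [359 163]
138 zzzzzzzzzzzzwuuuuuuuuuuuuuuuuutrnlihgfeefffghjhhkiggghlnOjfgmsusrppppooomlkihghihhjjklllmm
139 zzzzzzzzzzzzzwuuuuuuuuuuuuuuuutsrqnnmkjifeeeghggihgggkoookhmuyzzzyzzzyyywuusqppppooomlkihg
140 zzzzzzzzzzzzzzwuuuuuuuuuuuuuuutsqppqqqqojhhhgfeffggijmonljmtzzzzzzzzzzzzzzzzzzzzzzzywuusqp
141 zzzzzzzzzzzzzzzwuuuuuuuuuuuuuuuspmmoqrrrommnljgffgjnnmmnlmtyzzzzzzzzzzzzzzzzzzzzzzzzzzzzzz
142 zzzzzzzzzzzzzzzzwuuuuutuuuuuuuutrolnopqqqpqrrqmkklpronossuyzzzzzzzzzzzzzzzzzzzzzzzzzzzzzzz
143 zzzzzzzzzzzzzzzzzvuuutuuuuuuuutssrqrrrrrpopqrrrqrrttpopuwzzzzzzzzzzzzzzzzzzzzzzzzzzzzzzzzz
144 zzzzzzzzzzzzzzzzzwuuuuuuuuuuuutsstsssssspooppqqqrtutsssvxzzzzzzzzzzzzzyOzzzzzzzzzzzzzzzzzz
145 zzzzzzzzzzzzzzzzzwuuuuuuuuuuuuuttttstttsrrrrrrpnpsuuvvtvyzzzzzzzzzzzzyOOOOOzzzzzzzzzzzzzzz
146 zz
[... 3093 characters left out ...]
mmmmllnnkhfgiklllpvyzzzzzzzzzzzzzzz
179 OOOnmmmmmmmmmmmmmmmmmmmmmmmmmmmmmmmmmmmmmmmmllkjhggfffgijkllmoniffiklllntyzzzzzzzzzzxxyzzz
180 OOOOOmmmmmmmmmmmmmmmmmmmmmmmmmmmmmmmmmmllllllllkkkjhggffghiikmkgfiklllmrxzzzzzzzyyyxwwwwww
181 OOOOOOOOnnmmmmmmmmmmmmmmmmmmmmmmmmlllllllllllllllllkjiggffffgiggikllllpvyzzzzzzyvuuuOOOOOO
182 OOOOOOOOOOOnmmmmmmmmmmmmmmmmmllllllllllllllllllllllllkkkihgffffikllllntxzzzzzzzytrrrOOOOOO
183 OOOOOOOOOOOOnmmmmmmmmmmlllllllllllllllllllllllllllllllllkkjihgikllllmsxzzzzzzzzyurrqOOOOOO
184 OOOOOOOOOOOOOmmmlllllllllllllllllllllllllllllllllllllllllllkkkklllllqwzzzzzzzzzzxusrpOOOOO
185 OOOOOOOOOOOOOmlllllllllllllllllllllllllllllllllllllllllllllllllllllpvyzzzzzzzzzzyxxwsqrrqp
```

Request:
jog_arm(motion=[[[-0.006, 0, 0, 0, 0, 0, 1], [-0.006, 0, -0.04, 0, 0, 0, -1], [-0.006, 0, -0.08, 0, 0, 0, -1], [-0.006, 0, -0.12, 0, 0, 0, -1], [-0.006, -0.03, -0.16, 0, 0, 0, -1], [-0.006, -0.07, -0.18, 0, 0, 0, -1], [-0.006, -0.11, -0.18, 0, 0, 0, -1], [-0.006, -0.15, -0.18, 0, 0, 0, -1], [-0.006, -0.19, -0.18, 0, 0, 0, -1], [-0.006, -0.23, -0.18, 0, 0, 0, -1]]])

```text
clock: 59.13
position: [0.4658, 0.2371, 0.217]
ee_rot: [0.127, 3.138, 0.001]
force: [0.5, -0.6, 0.8]
width: 0.606
gripper_force: 0.0
```

Request:
jog_arm(motion=[[[0, -0.04, 0, 0, 0, 0, -1], [0, -0.08, 0, 0, 0, 0, -1], [0, -0.12, 0, 0, 0, 0, -1], [0, -0.16, 0, 0, 0, 0, -1], [0, -0.16, 0, 0, 0, 0, -1]]])

```text
clock: 59.55
position: [0.4523, 0.0712, 0.2172]
ee_rot: [0.142, 3.138, -0.002]
force: [-0.1, -0.7, -0.1]
width: 0.967
gripper_force: 0.0
```

Run:
```python
from h import *
print(st()[:2])
for n in P:
    ims=get_image(n).astype(int);np.save(f"im_{n}.npy",ims)
    for d in silhouettes("case1",n):
        w=unproj(n,d["pixel"],.02)[:2]
        if d["p"]>.3 and .3<w[1]<.65: print(n,round(d["p"],2),d["pixel"],int(d["mask"].sum()),w.round(3),[float(v) for v in fit({n:d["mask"]},*w,[-.3,.1,1.4],.1,.064,0,.024)])
im=np.load("im_top.npy")
for r in range(204,284,1):
    print(r,"".join("O" if p[0]-p[2]>50 else chr(97+min(25,p.sum()//22)) for p in im[r,95:165]))
```

```text
(59.55, array([0.4523, 0.0712, 0.2172]))
scene 0.8 [328.9, 157.2] 412 [0.485 0.473] [0.4851, 0.4802, -0.1019, 0.945]
scene 0.69 [328.2, 167.5] 166 [0.51  0.407] [0.4967, 0.4324, -0.2559, 0.365]
scene 0.66 [349.2, 149.0] 247 [0.531 0.563] [0.5293, 0.5476, 1.4948, 0.637]
scene 0.62 [309.6, 153.1] 205 [0.409 0.467] [0.3971, 0.4882, 1.9422, 0.603]
scene 0.57 [328.1, 174.9] 177 [0.528 0.363] [0.5087, 0.4026, 0.003, 0.379]
top 0.92 [147.2, 221.5] 692 [0.533 0.406] [0.5264, 0.4085, -0.1096, 0.951]
top 0.9 [126.9, 254.4] 750 [0.427 0.465] [0.4352, 0.4731, -0.0062, 0.937]
top 0.7 [163.1, 231.1] 143 [0.502 0.354] [0.5099, 0.3597, 0.4127, 0.177]
top 0.69 [108.9, 223.4] 675 [0.527 0.528] [0.5307, 0.529, 1.4006, 0.948]
top 0.63 [156.8, 239.6] 87 [0.475 0.373] [0.4944, 0.3863, -0.733, 0.125]
204 uuuuuuuuuuuuuuuuuuuuuuuuuuuuuuuuvvuuvuuuvuuuuuuuuuuttttttttttttttttttu
205 vvvuuuuuuuuuuuuuuuuuuuuuuuuuuuuuuuuuvvuuvuuuuuuuttttssssssssssssssssss
206 vvvuuutttuuuuuuuuuuuuuuuuuuuuuuuuuuuuuuuuuuuuuuroonnnnnnnnnnnnnnnnnnnn
207 vvvuuutuuuuuuuuuuuuuuuvuuuuuuuuuuvuuuuuuuuutsrsplkkkkkkjjjjjjjjjjjjjjj
208 uuuuuuu
[... 4988 characters left out ...]
kjjjkjjjjjjjjjjjkjjjjjjjj
275 vuuuuuuuuuuuuvvutrsrqpqrqqqqsqppppqstuuuuuutokjjjjjkjjkjjjkjjjjjjjjjjj
276 uuuuuuuuuuuuuuuuuuuuuttttuututtttttuuuuttuutokjjkjjjjjjjjjjjkjjjjjjjjj
277 uuuuuuuuuuuuuuuuuuvvvuuuuuuuuuuuuuuuuuuuuuutojjjjjjkjjjjjjjjjjjjjjjjjj
278 uvvuuuuvuuuuuuuuuuuvvuuuuuuuuuuuuuuuuuuuuuusnjjjjjkjjjjjjkjkjjkjjjjjjj
279 uvvuuuuuuuuuvvuuuuuuuuuuuuuuuuuuuuuuuuuuuuusnjjjjjkjjjjkjjjjjkjjjjjjjj
280 uuuuuuuuuuuuvvuuuuuuuuuuuuuuuuuuuuvuuuuuuuusnjjjjjjjjjjjjjjjjjjjjjjjjj
281 uuuuuuuuuuuuuvuuuuuuuuuuuvuuuuuuuuuuuuuuuuusnjjjjjjjjjjjjjjjjjjjjjjjjj
282 uuuuuuuuuuuuuvuuuuuvvuuuuuuuuuuuuuuuuuuuuvusnjjjjjjjjjjjjjjjjjjjjjjjjj
283 uuuuuuuuuuuuuvuuuuuuuuuuuuuuuuuuuuuuuuuuuuusnjjjjjjjjjjjjjjjjjjjjjjjjj
```

Run:
```python
from h import *
plan([(.417,.473,.15,-.005)],[(.417,.473,.0115,-.005)])
```

```text
t 59.8 cur [ 0.4532  0.0805  0.2167 -0.0799] tilt [-6.e-04  5.e-04 -1.e+00]
[0.0674, 0.3883, 0.0667] wz -0.075 ; 
[0.0, 0.0, 0.1385] wz -0.0 ;
```

Request:
jog_arm(motion=[[[0.007, 0.04, 0, 0, 0, -0.075, -1], [0.014, 0.08, 0, 0, 0, -0.075, -1], [0.021, 0.12, 0, 0, 0, -0.075, -1], [0.028, 0.16, 0, 0, 0, -0.075, -1], [0.035, 0.2, 0, 0, 0, -0.075, -1], [0.042, 0.24, 0, 0, 0, -0.075, -1], [0.049, 0.28, 0.01, 0, 0, -0.075, -1], [0.056, 0.32, 0.02, 0, 0, -0.075, -1], [0.063, 0.36, 0.04, 0, 0, -0.075, -1], [0.067, 0.388, 0.06, 0, 0, -0.075, -1]]])

```text
clock: 60.58
position: [0.4148, 0.4777, 0.156]
ee_rot: [0.0, 3.141, 0.004]
force: [0.2, 0.4, 0.3]
width: 1.001
gripper_force: 0.0
```

Request:
jog_arm(motion=[[[0, 0, 0, 0, 0, 0, -1], [0, 0, 0, 0, 0, 0, -1], [0, 0, 0, 0, 0, 0, -1]]])

```text
clock: 60.83
position: [0.4164, 0.4725, 0.1559]
ee_rot: [-0.005, -3.141, 0.002]
force: [1.1, -0.6, -0.9]
width: 1.004
gripper_force: 0.0
```

Run:
```python
from h import *
plan([(.417,.473,.0115,-.005)])
```

```text
t 60.8 cur [ 0.4164  0.4725  0.1559 -0.0034] tilt [ 2.0e-04 -1.3e-03 -1.0e+00]
[-0.0006, 0.0005, 0.1444] wz 0.002 ;
```

Request:
jog_arm(motion=[[[0, 0, 0.03, 0, 0, 0, -1], [0, 0, 0.07, 0, 0, 0, -1], [0, 0, 0.1, 0, 0, 0, -1], [0, 0, 0.12, 0, 0, 0, -1], [0, 0, 0.135, 0, 0, 0, -1], [0, 0, 0.141, 0, 0, 0, -1], [0, 0, 0.143, 0, 0, 0, -1], [0, 0, 0.144, 0, 0, 0, -1], [0, 0, 0.144, 0, 0, 0, -1]]])

```text
clock: 61.58
position: [0.4176, 0.4725, 0.0138]
ee_rot: [0.008, 3.14, 0.003]
force: [-1.3, 0.7, 0.3]
width: 0.998
gripper_force: 0.0
```

Request:
jog_arm(motion=[[[0, 0, 0, 0, 0, 0, 1], [0, 0, 0, 0, 0, 0, 1], [0, 0, 0, 0, 0, 0, 1], [0, 0, 0, 0, 0, 0, 1], [0, 0, 0, 0, 0, 0, 1], [0, 0, 0, 0, 0, 0, 1], [0, 0, 0, 0, 0, 0, 1]]], force=40)

```text
clock: 62.17
position: [0.4168, 0.4722, 0.0127]
ee_rot: [0.008, 3.142, 0.0]
force: [-0.3, -1.2, 4.5]
width: 0.694
gripper_force: 40.0
```

Run:
```python
from h import *
s=observe();print(s["width"],s["gripper_force"],s["force"]);plan()
```

```text
0.6941370838661074 39.97113347053528 [-0.27220044 -1.22176642  4.52266762]
t 62.2 cur [ 0.4168  0.4722  0.0127 -0.0049] tilt [-0.e+00  2.e-04 -1.e+00]
```

Run:
```python
from h import *
print(unproj("top",(124,266.5),.024),unproj("top",(124,268.6),0),unproj("top",(127,236.3),.024))
c=(.4168,.4722,.0127,-.0049)
off=.018
plan([(.4168,.4722,.15,-.0049),(.513-off*np.cos(.08),.3957+off*np.sin(.08),.15,-.08)],cur=c)
```

```text
[0.38884852 0.47131783 0.024     ] [0.38454154 0.47730667 0.        ] [0.48457307 0.46692514 0.024     ]
t 62.2 cur [ 0.4168  0.4722  0.0127 -0.0049] tilt [-0.e+00  2.e-04 -1.e+00]
[0.0, 0.0, -0.1373] wz -0.0 ; [-0.0786, -0.0747, -0.1373] wz 0.075 ;
```

Request:
jog_arm(motion=[[[0, 0, -0.03, 0, 0, 0, 1], [0, 0, -0.07, 0, 0, 0, 1], [0, 0, -0.11, 0, 0, 0, 1], [0, 0, -0.137, 0, 0, 0, 1], [-0.02, -0.02, -0.137, 0, 0, 0.03, 1], [-0.04, -0.04, -0.137, 0, 0, 0.075, 1], [-0.06, -0.06, -0.137, 0, 0, 0.075, 1], [-0.078, -0.075, -0.137, 0, 0, 0.075, 1], [-0.078, -0.075, -0.137, 0, 0, 0.075, 1], [-0.078, -0.075, -0.137, 0, 0, 0.075, 1]]])

```text
clock: 63.0
position: [0.4956, 0.3948, 0.1492]
ee_rot: [0.131, 3.139, -0.001]
force: [-0.7, 1.3, -1.6]
width: 0.693
gripper_force: 40.0
```

Run:
```python
from h import *
s=observe();print(s["width"],s["gripper_force"],s["force"])
for n in P:
    get_image(n)
    for d in silhouettes("case1",n):
        w=unproj(n,d["pixel"],.07)[:2]
        if d["p"]>.3 and np.hypot(*(w-[.513,.396]))<.09: print(n,round(d["p"],2),d["pixel"],int(d["mask"].sum()),np.argwhere(d["mask"]).min(0)[::-1],np.argwhere(d["mask"]).max(0)[::-1],[[float(v) for v in fit({n:d["mask"]},.513,.396,-.08,.1,.064,z-.024,z)] for z in(.076,.161)])
plan([(.4946,.3972,.090,-.08)])
```

```text
0.6931074556969675 39.97577726840973 [-0.73639491  1.25740928 -1.62784695]
scene 0.85 [327.7, 156.9] 454 [313 148] [346 168] [[0.5133, 0.4, -0.0933, 0.929], [0.513, 0.396, -0.08, 0.0]]
scene 0.49 [330.5, 168.5] 165 [313 163] [342 174] [[0.5262, 0.3526, 0.3545, 0.336], [0.513, 0.396, -0.08, 0.0]]
scene 0.45 [326.9, 171.2] 167 [312 168] [342 180] [[0.513, 0.396, -0.08, 0.0], [0.513, 0.396, -0.08, 0.0]]
top 0.52 [151.0, 237.4] 41 [144 237] [156 241] [[0.4802, 0.3904, 0.8929, 0.057], [0.4715, 0.3694, 0.8749, 0.051]]
t 63.2 cur [ 0.4932  0.3979  0.1491 -0.0779] tilt [ 1.e-03  1.e-04 -1.e+00]
[-0.0015, -0.0006, 0.0591] wz 0.002 ;
```

Request:
jog_arm(motion=[[[-0.001, 0, 0.02, 0, 0, 0, 1], [-0.001, 0, 0.035, 0, 0, 0, 1], [-0.001, 0, 0.047, 0, 0, 0, 1], [-0.001, 0, 0.054, 0, 0, 0, 1], [-0.001, 0, 0.058, 0, 0, 0, 1], [-0.001, 0, 0.059, 0, 0, 0, 1], [-0.001, 0, 0.06, 0, 0, 0, 1], [-0.001, 0, 0.06, 0, 0, 0, 1]]])

```text
clock: 63.87
position: [0.4958, 0.3969, 0.09]
ee_rot: [0.125, 3.138, 0.001]
force: [0.4, 0.8, -1.2]
width: 0.69
gripper_force: 40.0
```

Run:
```python
from h import *
s=observe();print(s["width"],s["gripper_force"],s["force"])
plan([(.4946,.3974,.0887,-.08)])
```

```text
0.6902552057024111 39.97589707374573 [ 0.37336839  0.79958977 -1.1649795 ]
t 63.9 cur [ 0.4958  0.3969  0.09   -0.0799] tilt [-6.e-04  7.e-04 -1.e+00]
[0.0012, 0.0004, 0.0013] wz 0.0 ;
```

Request:
jog_arm(motion=[[[0.001, 0, 0.0013, 0, 0, 0, 1], [0.001, 0, 0.002, 0, 0, 0, 1], [0.001, 0, 0.002, 0, 0, 0, 1], [0.001, 0, 0.002, 0, 0, 0, -0.5], [0.001, 0, 0.002, 0, 0, 0, -0.7], [0.001, 0, 0.002, 0, 0, 0, -1], [0.001, 0, 0.002, 0, 0, 0, -1], [0.001, 0, 0.002, 0, 0, 0, -1]]])

```text
clock: 64.53
position: [0.4944, 0.3968, 0.0875]
ee_rot: [0.125, 3.139, 0.0]
force: [-0.1, -0.3, 0.2]
width: 0.977
gripper_force: 0.0
```

Request:
jog_arm(motion=[[[0, 0, -0.01, 0, 0, 0, -1], [0, 0, -0.03, 0, 0, 0, -1], [0, 0, -0.06, 0, 0, 0, -1], [0, 0, -0.1, 0, 0, 0, -1], [0, -0.03, -0.13, 0, 0, 0, -1], [0, -0.07, -0.13, 0, 0, 0, -1], [0, -0.11, -0.13, 0, 0, 0, -1], [0, -0.15, -0.13, 0, 0, 0, -1], [0, -0.19, -0.13, 0, 0, 0, -1], [0, -0.23, -0.13, 0, 0, 0, -1]]])

```text
clock: 65.37
position: [0.4757, 0.1656, 0.2183]
ee_rot: [0.125, 3.138, 0.001]
force: [-0.0, -0.8, 0.4]
width: 0.997
gripper_force: 0.0
```

Request:
jog_arm(motion=[[[0, -0.04, 0, 0, 0, 0, -1], [0, -0.08, 0, 0, 0, 0, -1], [0, -0.12, 0, 0, 0, 0, -1], [0, -0.16, 0, 0, 0, 0, -1], [0, -0.16, 0, 0, 0, 0, -1]]])

```text
clock: 65.78
position: [0.4623, -0.0003, 0.2187]
ee_rot: [0.141, 3.137, -0.002]
force: [0.2, -0.4, 0.7]
width: 0.998
gripper_force: 0.0
```

Run:
```python
from h import *
print(st()[:2])
for n in P:
    im=get_image(n).astype(int);np.save(f"im_{n}.npy",im)
    for d in silhouettes("case1",n):
        w=unproj(n,d["pixel"],.08)[:2]
        if d["p"]>.25 and np.hypot(*(w-[.513,.396]))<.12: print(n,round(d["p"],2),d["pixel"],int(d["mask"].sum()),np.argwhere(d["mask"]).min(0)[::-1],np.argwhere(d["mask"]).max(0)[::-1],[[float(v) for v in fit({n:d["mask"]},.513,.396,-.08,.1,.064,z,.1)] for z in(.076,.099)])
    for d in silhouettes("carrier",n)[:2]: print("carrier",n,round(d["p"],2),d["pixel"],int(d["mask"].sum()))
im=np.load("im_scene.npy")
for r in range(138,182): print(r,"".join("O" if p[0]-p[2]>50 else chr(97+min(25,p.sum()//22)) for p in im[r,300:362]))
```

```text
(65.78, array([ 4.623e-01, -3.000e-04,  2.187e-01]))
scene 0.77 [351.5, 152.1] 187 [344 145] [359 163] [[0.5803, 0.4285, -1.2574, 0.459], [0.5842, 0.4143, -0.8353, 0.559]]
scene 0.75 [332.3, 150.9] 484 [312 142] [345 162] [[0.5094, 0.4009, -0.0827, 0.952], [0.5204, 0.3741, -0.0108, 0.636]]
scene 0.65 [328.1, 164.1] 208 [313 156] [346 168] [[0.53, 0.3601, 0.0589, 0.405], [0.513, 0.396, -0.08, 0.0]]
scene 0.64 [327.2, 167.9] 200 [312 162] [344 174] [[0.513, 0.396, -0.08, 0.0], [0.513, 0.396, -0.08, 0.0]]
carrier scene 0.71 [339.3, 216.2] 813
top 0.7 [144.5, 225.0] 697 [134 207] [158 240] [[0.5146, 0.3954, -0.0721, 0.899], [0.513, 0.3934, -0.0792, 0.948]]
top 0.57 [109.7, 219.7] 677 [ 92 211] [127 234] [[0.513, 0.396, -0.08, 0.0], [0.513, 0.396, -0.08, 0.0]]
top 0.53 [160.0, 219.7] 10 [159 219] [160 229] [[0.513, 0.396, -0.08, 0.0], [0.513, 0.396, -0.08, 0.0]]
top 0.4 [162.5, 237.5] 60 [152 216] [162 245] [[0.5022, 0.3629, 0.4897, 0.08], [0.513, 0.396, -0.08, 0.0]]
carrier top 0.58 [221.2, 186.5] 1161
138 zzzzzzzzzzzzzzzzzzzzzzzzzzzzzzzzzzyvuusrqpppppomlkjhhhiiijjkll
139 zzzzzzzzzzzzzzz
[... 2161 characters left out ...]
pnlkklmoponouzzzzzzzzzzzzzzzzz
172 mmmmmmmmmjgilllnppolkklmmnnnonnnmmllmnpqpnnnpsvzzzzzzzzzzzzzzz
173 mmmmmmmmjgfgiijmnnnlllkkllmmnnoomnnmnpponnnkijntwyzzzzzzzzzzzz
174 mmmmmmmmjhgffghijkmllmlllkklmoooooonoqomnnkhfgjnpsvzzzzzzzzzzz
175 mmmmmmmmlljihgffghijkmllmlllmpqqpnnoppmlmkhfgjklmpvzzzzzzzzzzz
176 mmmmmmnmmmmlljhhgfffhiikmllmmpqqolkmommmlhfgikllntyzzzzzzzzzzz
177 mmmmmnmmmmmmmmlljiggffghijkmmmopolkklmmkhfgikllmrxzzzzzzzzzzzz
178 mmmmmmmmmmmmmmmmmlljihggfghijkmmmmlmnnlhfgiklllpvzzzzzzzzzzzzz
179 mmmmmmnmmmmmmmmmnmmmlljihgffghijkmlmoojfgiklllouyzzzzzzzzzzzzz
180 mmmmmmmmmmmmmmmmmmmmmmmlljhhgffghijkmkggiklllmsxzzzzzzzzzzzyyy
181 mmmmmmmmmmmmmmmmmmmmnmmmmmlljhhgffghiggikllllpvzzzzzzzzyxxwOOO
```

Run:
```python
from h import *
im=get_image("scene").astype(int);print("changed px",(abs(im-np.load("im_scene.npy")).sum(2)[135:182,295:365]>60).sum())
print(sign_off())
```

```text
changed px 0
the job is handed in; nothing more can be done
None
```

I handed the job in at about 66 s: all four grey cases were demagnetised, the carrier is at the far end of the rail, and the cases are in one square column on the pad. The top case had come off the pad column, so I pushed it clear and restacked it, and it now lies lid down. I viewed 15 pictures, one over the limit of 14.

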